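Next tape case from the bottom of the dispenser into the reader

ROBOT

A 7-joint arm with a two-finger parallel gripper is mounted at the origin on the work surface. World frame = base frame: x ahead of the robot, y to its left, z up, the work surface at z = 0. Lengths are in m, angles in rad, forces in N, time in s.
With the tool pointing down it reaches from about 0.425 to 0.925 m from the base axis. Payload 6.8 kg.
Tool frame: the origin (TCP) lies midway between the tips of the shut fingers; the grasp point (between the pads) lies 19 mm behind it; z points along the fingers, y is the line along which they close (so a half turn about z gives the same grasp; the last joint's range is limited). The gripper opens to 85 mm and grips with 20 to 120 N. Pads are 22 mm wide; open, the fingers measure 114 mm over their backs; the gripper's body (76 mm by 85 mm) begins 54 mm behind the grasp point. The pads swing forward as they close: fully open they stand 13 mm farther back than shut.
Start: joints at [1.176, 0.477, 0.022, 1.555, -0.011, 1.109, -0.083], TCP at [0.191, -0.647, 0.231] pointing down, gripper open.
Joint ranges: [-2.96, 2.96], [-0.34, 2.1], [-1.41, 1.46], [0.24, 2.44], [-1.37, 4.51], [0.17, 1.92], [-2.96, 2.96]. Speed limits (rad/s): [2.39, 2.39, 3.14, 3.14, 3.14, 3.14, 3.14].

INTERFACE

Orientations are given as a rotation vector (axis times angle).
In Python, from bench import r gives the robot as it stands. The module is installed in compiled form; this text tells all that it offers.
- The arm moves only by the tool apply_moves, never from a script. Its argument "rows" is a list of rows, each a list of 6 numbers: the shift along the tool's x, y, z scaled (see below), then the turn, a rotation vector about the tool's x, y, z scaled (see below). A call has 1 to 5 rows; each row is the pose to reach, as a shift and turn from the pose commanded when the call began, along the tool's axes at that moment; what a row does not reach only later rows make up. The controller multiplies each number of a shift by 0.25 m and each number of a turn by 90 degrees. A row lasts 1/8 s, in which the tool goes at most 62.5 mm and 10.7 degrees, less where a joint would pass 70% of its speed; a pose out of reach is approached as far as the arm can. A call with a number of a shift or a turn outside -1 to 1 is refused whole. A call with a gripper value outside its range is refused whole. "claw" is the opening, from 0 (shut) to 1 (fully open), set as the call begins (left out, the last holds). The fingers move at their own pace and stop on an object; "newtons" is the grip in N (left out, the last holds). Time passes only in rows, so rows that repeat a pose let the fingers close. It gives the time, the measured TCP pose, the force, the opening and the grip force at its end, in the units of the state.
- r.get_obs(): the state, without advancing time (a new reading comes with each control period).
- r.grab_frame(name): name is "scene" or "top"; returns a dict with "pixels" (480x640x3 uint8, red, green, blue), "intrinsics" (3x3 intrinsics, pixels), "eye" and "attitude" of the camera in the world. Camera axes: x right, y up, looking along -z (the intrinsics and any distortion apply to the point x, -y, -z); pixel columns grow to the right and rows downward; lengths in m; the calibration is good to about 2 mm. A picture is of the moment at which its call begins. There is no depth.
- r.hand_in(): hands the job in; it is judged then, once.
Trained networks look in a picture, given as the dict that the camera call returned (one of the last four; its "shot" number tells which), for a name from the list of things; names that differ only in an ending like _2 or _b are one class to them, and where a whole thing is asked for, a point or a joint stands for the part that bears it (a point fixed in the world has none). Each returns a list of dicts, best first, with "conf" (0 to 1); they miss things now and then, are a little off and sometimes report something else, mostly with a low value. They report only what shows in the picture. A call takes as long as a camera call. They do not tell look-alikes from the thing itself.
- r.search_frame(picture, thing): "rect" ([left, top, width, height] in pixels, round what is visible of it).
- r.outline_of(picture, thing): "pixels" (480x640 bool, what is visible of it) and "rect" ([left, top, width, height] in pixels, round what is visible of it).
- r.landmark_of(picture, thing): "point" ([column, row] in pixels: a listed point, or the origin of a listed thing).
The state is a dict: "clock": time; "joints": joint angles; "qvel": joint speeds; "tau": joint torques, N m; "tcp_pos": TCP position; "orientation": TCP orientation; "contact_force": force on the tool from outside, world axes, zero at the start; "moment": the same for the moment, N m; "grip_width": finger opening in m; "gripper_force": force on a finger pad.
Only numpy, scipy, OpenCV 4.12 (cv2) and the standard library are available. Lean on these libraries where they do the work, as an engineer would, in place of code of your own. Each camera call takes 0.05 s, during which the arm holds its last target. There are 200 camera calls.

TASK

Draw the bottom (orange) tape case out of the front of the dispenser, easing its front end over the little lip without forcing it, while the four cases above stay in the dispenser and drop down. Then slide it lengthwise, lying flat and straight, under the reader's hood until it is fully home against the back stop, and let it go there. Leave everything else on the table where it is.

Things in the scene. Friction and masses are not known exactly. Their poses are not given: they have to be found in the camera images.
- dispenser: tape-case dispenser: blue magazine with clear side walls on a pedestal, fixed. Floor 50 mm above the table, top 165 mm. Origin on the table under the middle of the bottom case; x points from its open front (which faces the robot) to its back, y across, z up. Side walls y = +-34 mm inside, +-38 outside, from the gate back; below z = 75 mm they begin at x = 10 mm. Back strips at x = 107 mm
- gate (a point): middle of the lower edge, outer face, of the two upright gate strips that hold the upper cases back (x = -21 mm, z = 75 mm in the dispenser's frame): below it is a slot 25 mm high over the floor. Ahead of the gate the floor is only a tongue 30 mm wide, 5 mm thick, 37 mm clear beneath, so that fingers can take the sides of the bottom case
- lip (a point): top of the yellow lip at the front end of the tongue (x = -60 mm, 4 mm thick, 5 mm above the floor). It blocks the bottom case: raise the case's front end about 7 to 8 mm (the gate leaves room for some 9 mm), then draw it out along -x. A case half out may rest on the lip with its tail still in the magazine, the upper cases keeping it there
- guard (a point): middle of the front bar of the yellow guard rail, a round bar 8 mm thick round the front of the dispenser above the slot (x = -47 mm, z = 152 mm in the dispenser's frame, 68 mm long across, joined to the gate at both ends): it is above the bottom case's projecting end, so an upright hand does not fit there; lean the hand back towards the robot, about 25 to 40 degrees
- case0: the bottom case, orange plastic box 110 x 64 x 16 mm, about 90 g. Origin: centre of its underside; x along its length, y across, z up. Lies flat on the dispenser's floor, 34 mm of its length ahead of the gate, its front end within 1 to 7 mm of the lip, the four other cases lying on it; as it is drawn they tip back, then drop. Held off its middle it may swing
- reader: check-in reader: white hood on grey cheeks, fixed, open at the front. Origin on the table below the middle of the hood's front face; x points into the bay (the front faces the robot), y across, z up. Deck 50 mm above the table. Bay under the hood: 74 mm wide, 30 mm high (z = 50 to 80 mm). Hood 110 mm wide and deep, top at z = 135 mm
- mouth (a point): middle of the deck at the hood's front face (x = 0, z = 50 mm of the reader). In the bay a back stop with a red feeler plate is set at a depth that differs each time and is not readable: the untouched feeler's face is 22 to 40 mm inside. A case slid in along +x pushes the feeler back 8 mm (1 to 3 N), then butts hard against the stop (holds 40 N): feel for it
- deck_end (a point): front end of the deck's tongue ahead of the hood (x = -100 mm, z = 50 mm of the reader); the tongue is 36 mm wide, 5 mm thick, 37 mm clear beneath, room for fingers at both sides
- feeler (a joint): travel of the feeler plate, m: 0 out, 0.008 pushed fully home; no spring, it stays where it is pushed; measured from its own stop, so it does not tell the stop's depth
- case1: the second case of the stack from below, white, 110 x 64 x 16 mm, 90 g, stays in the dispenser; origin at the centre of its underside, at first at x = 41 mm in the dispenser's frame
- case2: the third case of the stack from below, black, 110 x 64 x 16 mm, 90 g, stays in the dispenser; origin at the centre of its underside, at first at x = 41 mm in the dispenser's frame
- case3: the fourth case of the stack from below, green, 110 x 64 x 16 mm, 90 g, stays in the dispenser; origin at the centre of its underside, at first at x = 41 mm in the dispenser's frame
- case4: the top case of the stack from below, red, 110 x 64 x 16 mm, 90 g, stays in the dispenser; origin at the centre of its underside, at first at x = 41 mm in the dispenser's frame
- jar: bystander, leave alone: a closed amber glass jar, 60 wide, 100 high mm; origin at the centre of its underside
- bowl: bystander, leave alone: a blue ceramic bowl, 130 wide, 50 high mm; origin at the centre of its underside
- book: bystander, leave alone: a red hardback lying flat, 135 x 190 x 25 mm; origin at the centre of its underside
- spray: bystander, leave alone: a blue plastic bottle, 66 wide, 190 high mm; origin at the centre of its underside
- mug: bystander, leave alone: a white mug, 80 wide, 95 high mm; origin at the centre of its underside
- brush: bystander, leave alone: a hand brush lying flat on the table, about 200 mm; origin at its middle, underneath
Mind the look-alikes: they are no part of the job. Leave any purple look-alike of the case0 alone.

How it is judged:
On the way:
1. the bottom case is drawn clear of the dispenser's front and the four above are still in the dispenser (x of case0 in the frame of dispenser below -0.105 m and x of each of case1, case2, case3, case4 in the frame of dispenser above 0.008 m and z of each of case1, case2, case3, case4 in the frame of dispenser above 0.04 m), for 0.2 s.
At the end, for the whole second after the job is handed in: the orange case rests released on the reader's deck, flat (0.08 rad), within 8 mm and 0.10 rad of the bay's middle line, feeler pushed in over 6 mm; the other four rest in the dispenser, origins at x > 8 mm and z > 40 mm in its frame; no bystander moved over 30 mm (value of joint feeler above 0.006 m and x of case0 in the frame of reader above -0.03 m and y of case0 in the frame of reader between -0.008 and 0.008 m and z of case0 in the frame of reader between 0.044 and 0.056 m and angle between the x axis of case0 and the x axis of reader, either way round below 0.1 rad and angle between case0's own z axis and vertical below 0.08 rad and linear speed of each of case0, case1, case2, case3, case4 below 0.02 m/s and x of each of case1, case2, case3, case4 in the frame of dispenser above 0.008 m and z of each of case1, case2, case3, case4 in the frame of dispenser above 0.04 m); the robot touches nothing.
It fails at once if the bottom case is forced against the dispenser with more than 45 N (contact force between case0 and dispenser above 45 N).
It fails at once if one of the four upper cases is pulled out of the dispenser (x of any of case1, case2, case3, case4 in the frame of dispenser below -0.02 m or height (world z) of any of case1, case2, case3, case4 below 0.03 m).
It fails at once if a bystander is moved more than 30 mm (distance of any of jar, bowl, book, spray, mug, brush from where it was at the start of the episode above 0.03 m).
It also fails if it takes over 62 s, if anything falls off the work surface, if the arm or the gripper's body presses on something with over 40 N, if the wrist force passes 120 N, or if a joint passes its speed limit or range.

## Working session

There is one attempt and no reset: what is moved stays moved. The work goes in short steps, Python scripts to look and compute and a tool call to move; the robot and the scene stay as the last step left them, time stands still between calls to the robot, and variables do not carry over. Pictures are saved under pics/ and viewed, at most 10 in all, crops included, and the job is handed in when it is done.

Besides the shell and the picture viewer there is one more tool, called by a JSON object that holds its "api" and its "payload". apply_moves: Moves the arm, as the interface text tells. Its arguments: {"type":"object","properties":{"rows":{"type":"array","items":{"type":"array","items":{"type":"number"}}},"claw":{"type":"number"},"newtons":{"type":"number"}},"required":["rows"]}

```bash
mkdir -p pics
cat > h.py <<'E'
import numpy as np, cv2
from bench import r
from scipy.spatial.transform import Rotation as R
def ray(f,px):
    K=np.array(f["intrinsics"]);A=np.array(f["attitude"])
    if A.shape!=(3,3): A=R.from_rotvec(A).as_matrix() if A.size==3 else R.from_quat(A).as_matrix()
    d=np.linalg.inv(K)@np.array([px[0],px[1],1.]); d=A@np.array([d[0],-d[1],-d[2]])
    return np.array(f["eye"]),d
def atz(f,px,z):
    e,d=ray(f,px); return e+d*(z-e[2])/d[2]
def tri(f1,p1,f2,p2):
    e1,d1=ray(f1,p1);e2,d2=ray(f2,p2)
    s=np.linalg.lstsq(np.c_[d1,-d2],e2-e1,rcond=None)[0]
    a,b=e1+s[0]*d1,e2+s[1]*d2
    return (a+b)/2,np.linalg.norm(a-b)
def proj(f,P):
    K=np.array(f["intrinsics"]);A=np.array(f["attitude"])
    if A.shape!=(3,3): A=R.from_rotvec(A).as_matrix() if A.size==3 else R.from_quat(A).as_matrix()
    c=A.T@(np.array(P)-np.array(f["eye"])); c=K@np.array([c[0],-c[1],-c[2]]); return c[:2]/c[2]
E
python3 - <<'E'
from h import *
np.set_printoptions(precision=4,suppress=True)
print(r.get_obs())
fs={n:r.grab_frame(n) for n in("scene","top")}
for n,f in fs.items():
    cv2.imwrite(f"pics/{n}0.png",f["pixels"][...,::-1]); print(n,{k:v for k,v in f.items() if k!="pixels"})
z={"dispenser":0,"gate":.075,"lip":.055,"guard":.152,"case0":.05,"case4":.114,"reader":0,"mouth":.05,"deck_end":.05,"jar":0,"bowl":0,"book":0,"spray":0,"mug":0,"brush":0}
for t,h in z.items():
    L={n:r.landmark_of(f,t) for n,f in fs.items()}
    for n in L: print(t,n,[(np.array(d["point"]).round(1),round(d["conf"],2),atz(fs[n],d["point"],h).round(4)) for d in L[n][:3]])
    if L["scene"] and L["top"]: print("   tri",tri(fs["scene"],L["scene"][0]["point"],fs["top"],L["top"][0]["point"]))
E
```

```text
{'clock': 0.0, 'joints': array([ 1.1759,  0.4778,  0.0223,  1.5565, -0.0115,  1.1093, -0.0831]), 'qvel': array([-0.0003, -0.0016, -0.0018,  0.0023,  0.0013, -0.0014,  0.0001]), 'tau': array([ -0.0006, -59.6445,   1.6079, -28.1196,   0.0125,   0.0092,
        -0.    ]), 'tcp_pos': array([ 0.1908, -0.6469,  0.2303]), 'orientation': array([-3.1076, -0.4488,  0.0006]), 'contact_force': array([ 0.6498,  0.57  , -0.5012]), 'moment': array([-0.0051, -0.0283, -0.0213]), 'gripper_force': 0.0, 'grip_width': 0.08574174303271434}
scene {'intrinsics': array([[566.5444,   0.    , 319.4865],
       [  0.    , 566.5444, 229.5096],
       [  0.    ,   0.    ,   1.    ]]), 'eye': array([1.2428, 0.7125, 0.8694]), 'attitude': array([0.4556, 1.0789, 2.1227]), 'shot': 1}
top {'intrinsics': array([[459.4838,   0.    , 318.1375],
       [  0.    , 459.4838, 238.1412],
       [  0.    ,   0.    ,   1.    ]]), 'eye': array([ 0.368 , -0.0196,  1.2466]), 'attitude': array([ 0.114 , -0.0894, -1.5442]), 'shot': 2}
dispenser scene [(array([329.7, 344.3]), 0.93, array([0.6589, 0.1772, 0.    ]))]
dispenser top [(arr
[... 3753 characters left out ...]
ay([ 0.6672, -0.2092,  0.    ]))]
   tri (array([0.6723, 0.3856, 0.0175]), np.float64(0.003430339525367887))
mug scene [(array([167.9, 229. ]), 0.95, array([ 0.6577, -0.3995, -0.    ]))]
mug top [(array([460.7, 198.4]), 0.57, array([ 0.6503, -0.388 ,  0.    ]))]
   tri (array([ 0.655 , -0.3925,  0.0003]), np.float64(0.012452981136792343))
brush scene [(array([524.2, 314.6]), 0.84, array([0.3086, 0.4227, 0.    ])), (array([345.8, 275.7]), 0.22, array([0.4773, 0.0597, 0.    ]))]
brush top [(array([159.6, 316.2]), 0.92, array([0.3091, 0.4231, 0.    ])), (array([478.4, 263.8]), 0.29, array([ 0.4708, -0.4329,  0.    ]))]
   tri (array([0.3091, 0.4229, 0.0005]), np.float64(3.4973331844762226e-05))
```

View pics/scene0.png

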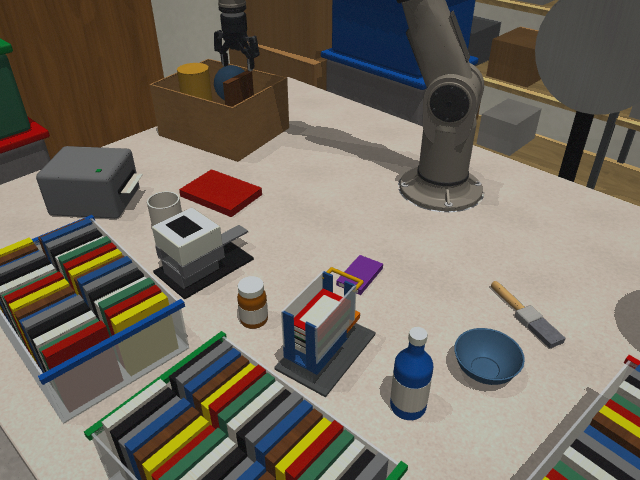

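View pics/top0.png

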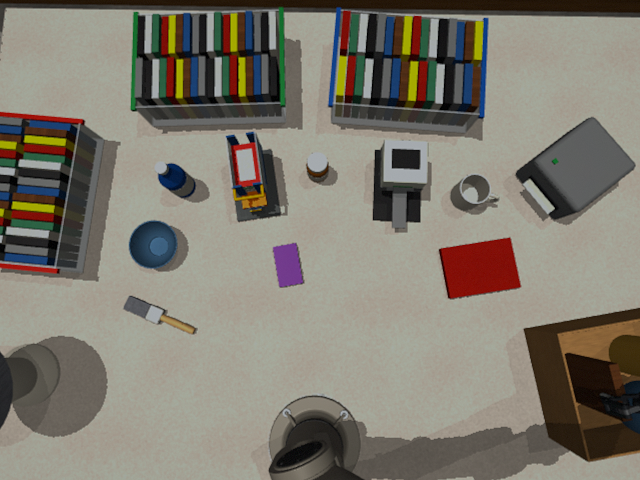

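Scene view: the dispenser is at (330,320), the reader at (205,245), a purple look-alike case lies on the table at (360,273), and the jar is at (252,302). Top view: the dispenser is at (250,180) with its front facing down the image, the reader at (403,175), and the purple look-alike at (288,265). The candidates for case0 are that purple case and the orange end in the dispenser slot at about (252,205). The orange one fits the description. I'll confirm it in one enlarged crop.

Run:
```python
import cv2,numpy as np
t=cv2.imread("pics/top0.png");s=cv2.imread("pics/scene0.png")
c=lambda im,x,y,w,h,W,H:cv2.resize(im[y:y+h,x:x+w],(W,H),interpolation=cv2.INTER_CUBIC)
a=np.vstack([c(t,215,125,80,60*100//60,400,500)[:300]*0,]) if 0 else None
A=c(t,215,125,80,100,400,500)[:]; B=c(t,365,135,80,100,400,500)
cv2.imwrite("pics/crop1.png",np.hstack([A,B]))
A=c(s,270,260,120,130,400,433); B=c(s,145,195,120,130,400,433)
cv2.imwrite("pics/crop2.png",np.hstack([A,B]))
```

```text
(no output)
```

View pics/crop1.png

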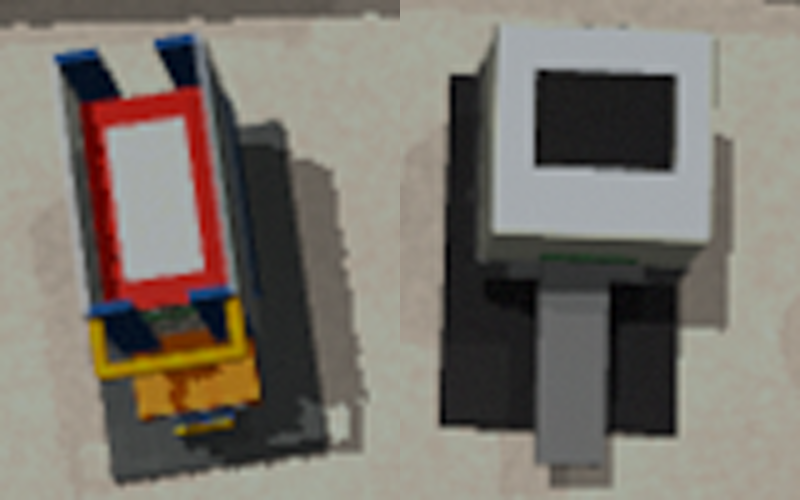

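View pics/crop2.png

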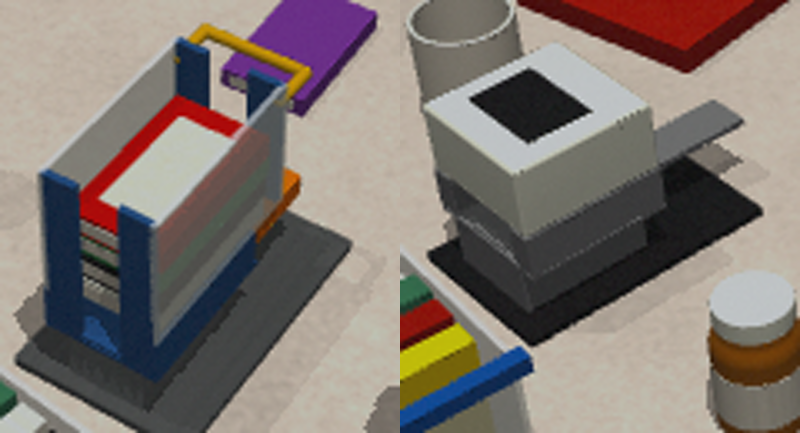

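```bash
cat > m.py <<'E'
from h import *
np.set_printoptions(precision=4,suppress=True)
f=r.grab_frame("top"); s=r.grab_frame("scene")
D=lambda x,y:(215+x/5-.4,125+y/5-.4); Q=lambda x,y:(365+x/5-.4,135+y/5-.4); S=lambda x,y:(270+x*.3-.35,260+y*.3-.35)
def L(n,fr,a,b,z):
    a,b=atz(fr,a,z),atz(fr,b,z); v=b-a; print(n,a[:2],b[:2],"mid",((a+b)/2)[:2],"len",np.linalg.norm(v),"dir",np.degrees(np.arctan2(v[1],v[0])))
L("lip",f,D(235,421),D(177,430),.055)
L("guard",f,D(241,352),D(98,370),.152)
L("guardS",s,S(208,31),S(307,72),.152)
L("wallL",f,D(90,310),D(58,60),.165)
L("baseR",f,D(330,450),D(285,125),.005)
L("baseF",f,D(325,450),D(115,482),.005)
L("redL",f,D(110,308),D(83,102),.130)
L("redR",f,D(220,292),D(195,88),.130)
L("casefront bottomedge",f,D(260,402),D(138,418),.05)
L("casefront topedge",f,D(258,398),D(138,414),.066)
L("tongueL",f,Q(137,463),Q(139,290),.05)
L("tongueR",f,Q(205,466),Q(209,290),.05)
L("tongueF",f,Q(205,466),Q(137,463),.05)
L("hoodF",f,Q(312,242),Q(90,233),.135)
L("hoodL",f,Q(90,233),Q(98,27),.135)
L("hoodR",f,Q(310,242),Q(312,33),.135)
L("rbaseF",f,Q(277,435),Q(40,425),.005)
S2=lambda x,y:(145+(x-400)*.3-.35,195+y*.3-.35)
L("S hoodF",s,S2(558,43),S2(652,105),.135)
L("S hood back",s,S2(425,105),S2(520,178),.135)
L("S hood +y",s,S2(652,105),S2(520,178),.135)
L("S tongueF",s,S2(713,100),S2(744,121),.05)
E
python3 m.py
```

```text
lip [0.5982 0.1524] [0.5927 0.1829] mid [0.5955 0.1677] len 0.030994219237516323 dir 100.25622252151115
guard [0.6137 0.1369] [0.6033 0.2063] mid [0.6085 0.1716] len 0.07021992916774251 dir 98.58142775835668
guardS [0.6146 0.141 ] [0.6023 0.2066] mid [0.6085 0.1738] len 0.06676261071101265 dir 100.64228986209766
wallL [0.6299 0.209 ] [0.755  0.2309] mid [0.6925 0.2199] len 0.1269595173560032 dir 9.942197002422382
baseR [0.5929 0.1067] [0.777  0.1385] mid [0.6849 0.1226] len 0.186862741156451 dir 9.804975715011222
baseF [0.5928 0.1094] [0.5724 0.2242] mid [0.5826 0.1668] len 0.11660552108659185 dir 100.0906545093687
redL [0.6396 0.2064] [0.7458 0.2252] mid [0.6927 0.2158] len 0.10775895194024086 dir 10.045112735382716
redR [0.649  0.1518] [0.7542 0.1689] mid [0.7016 0.1603] len 0.10659694764444559 dir 9.21628479860383
casefront bottomedge [0.6098 0.1403] [0.5997 0.2048] mid [0.6047 0.1725] len 0.06533286348976097 dir 98.88168642614957
casefront topedge [0.6086 0.1393] [0.5987 0.2019] mid [0.6037 0.1706] len 0.06343333707384415 dir 99.0076480192087
tongueL [ 0.5577 -0.1922] [ 0.6507 -0
[... 502 characters left out ...]
ir -1.767992240687463
hoodR [ 0.6567 -0.2648] [ 0.7638 -0.2664] mid [ 0.7103 -0.2656] len 0.1071776270335712 dir -0.8450170714286636
rbaseF [ 0.582  -0.2749] [ 0.5847 -0.1457] mid [ 0.5834 -0.2103] len 0.12923542362107837 dir 88.84314118614076
S hoodF [ 0.6615 -0.2577] [ 0.6625 -0.1516] mid [ 0.662  -0.2046] len 0.10607948549169825 dir 89.47356170243025
S hood back [ 0.7664 -0.2613] [ 0.769  -0.1497] mid [ 0.7677 -0.2055] len 0.11164739947614108 dir 88.68701944261193
S hood +y [ 0.6625 -0.1516] [ 0.769  -0.1497] mid [ 0.7157 -0.1507] len 0.10649778657632918 dir 1.0215813485465783
S tongueF [ 0.5601 -0.2237] [ 0.5614 -0.1867] mid [ 0.5608 -0.2052] len 0.03695565226711933 dir 87.97241103930465
```

Confirmed in the crops: the orange front end lies in the dispenser slot, top px (252–267, 196–208), just behind the yellow lip at (256,210). The purple one is a separate case on the table. I'll write a planner and start moving.

```bash
cat > plan.py <<'E'
from h import *
np.set_printoptions(precision=3,suppress=True)
FR={"d":(np.array([.6552,.1792,0]),9.7),"r":(np.array([.659,-.209,0]),-1.1)}
def att(yaw,lean):
    u=np.array([np.cos(np.radians(yaw)),np.sin(np.radians(yaw)),0]);z=np.array([0,0,1.]);v=np.cross(z,u);t=np.radians(lean)
    return np.c_[np.cos(t)*u+np.sin(t)*z,-v,np.sin(t)*u-np.cos(t)*z]
def pose(fr,p,lean,dyaw=0):
    o,y=FR[fr]; return o+R.from_euler("z",y,degrees=True).apply(p),att(y+dyaw,lean)
def seq(goals,start=None):
    """goals: list of (pos,Rmat); prints row for each from the previous one"""
    o=r.get_obs()
    p,A=(o["tcp_pos"],R.from_rotvec(o["orientation"]).as_matrix()) if start is None else start
    for g,B in goals:
        d=A.T@(g-p)/.25; w=R.from_matrix(A.T@B).as_rotvec()/(np.pi/2)
        print("row",d,w,"| mm",np.linalg.norm(g-p)*1e3,"deg",np.degrees(np.linalg.norm(w)*np.pi/2))
        p,A=g,B
def state(fr="d"):
    o=r.get_obs();O,y=FR[fr];A=R.from_rotvec(o["orientation"]).as_matrix()
    pz=A[:,2];u=A[:,0]; print("t",o["clock"],fr,R.from_euler("z",-y,degrees=True).apply(o["tcp_pos"]-O)*1e3,"lean",np.degrees(np.arcsin(A[2,0])),"yaw",np.degrees(np.arctan2(u[1],u[0])),"roll",np.degrees(np.arcsin(A[2,1])),"F",o["contact_force"],"w",o["grip_width"]*1e3,"gf",o["gripper_force"],"q",o["joints"])
E
python3 - <<'E'
from plan import *
o=r.get_obs();A0=R.from_rotvec(o["orientation"]).as_matrix();p0=o["tcp_pos"]
t=np.radians(40);ax=np.array([np.sin(t),0,-np.cos(t)])
pg=np.array([-.0266,0,.0373])
seq([(np.array([.30,-.55,.33]),A0),(np.array([.45,-.33,.33]),att(9.7,20)),(np.array([.50,-.10,.30]),att(9.7,40)),pose("d",pg-ax*.15,40),pose("d",pg,40)])
E
```

```text
row [ 0.529 -0.25  -0.395] [0. 0. 0.] | mm 176.44083883832874 deg 0.0
row [ 0.824 -0.674  0.   ] [-0.013  0.222  0.074] | mm 266.27053911388697 deg 21.091165930880038
row [ 0.29  -0.873  0.233] [0.    0.222 0.   ] | mm 237.27621035409345 deg 20.0
row [-0.144 -0.996  0.651] [0. 0. 0.] | mm 299.6714792749309 deg 0.0
row [-0.  -0.   0.6] [0. 0. 0.] | mm 149.99999999999997 deg 0.0
```

{"api": "apply_moves", "payload": {"rows": [[0.53, -0.25, -0.4, 0, 0, 0], [0.53, -0.25, -0.4, 0, 0, 0], [0.53, -0.25, -0.4, 0, 0, 0]], "claw": 1, "newtons": 80}}

```text
clock: 2.08
tcp_pos: [0.3022, -0.5486, 0.3329]
orientation: [3.108, 0.451, 0.002]
contact_force: [0.3, -1.1, -0.1]
grip_width: 0.0854
gripper_force: 0.0
```

{"api": "apply_moves", "payload": {"rows": [[0.82, -0.67, 0, -0.013, 0.22, 0.074], [0.82, -0.67, 0, -0.013, 0.22, 0.074], [0.82, -0.67, 0, -0.013, 0.22, 0.074], [0.82, -0.67, 0, -0.013, 0.22, 0.074], [0.82, -0.67, 0, -0.013, 0.22, 0.074]]}}

```text
clock: 2.7
tcp_pos: [0.452, -0.3268, 0.3319]
orientation: [-3.053, -0.27, -0.535]
contact_force: [-0.1, -0.8, -0.1]
grip_width: 0.0853
gripper_force: 0.0
```

{"api": "apply_moves", "payload": {"rows": [[0.29, -0.87, 0.23, 0, 0.22, 0], [0.29, -0.87, 0.23, 0, 0.22, 0], [0.29, -0.87, 0.23, 0, 0.22, 0], [0.29, -0.87, 0.23, 0, 0.22, 0], [0.29, -0.87, 0.23, 0, 0.22, 0]]}}

```text
clock: 3.32
tcp_pos: [0.4992, -0.0986, 0.3015]
orientation: [-2.891, -0.255, -1.04]
contact_force: [0.1, -1.1, -0.3]
grip_width: 0.0854
gripper_force: 0.0
```

```bash
cat > s1.py <<'E'
from plan import *
t=np.radians(40);ax=np.array([np.sin(t),0,-np.cos(t)])
pg=np.array([-.0266,0,.0373])
state(); seq([pose("d",pg-ax*.12,40),pose("d",pg,40)])
E
python3 s1.py
```

```text
t 3.325 d [-200.563 -247.567  301.51 ] lean 39.579096026842784 yaw 10.109155665690224 roll 0.05064755132541841 F [ 0.052 -1.084 -0.319] w 85.3757946768503 gf 0.0 q [ 0.746 -0.106 -0.462  2.284 -0.841  0.443 -0.444]
row [-0.135 -0.988  0.781] [-0.002  0.005  0.003] | mm 316.77592828304535 deg 0.5607785303533683
row [-0.   -0.    0.48] [0. 0. 0.] | mm 119.99999999999996 deg 0.0
```

{"api": "apply_moves", "payload": {"rows": [[-0.135, -0.99, 0.78, 0, 0.005, 0.003], [-0.135, -0.99, 0.78, 0, 0.005, 0.003], [-0.135, -0.99, 0.78, 0, 0.005, 0.003], [-0.135, -0.99, 0.78, 0, 0.005, 0.003], [-0.135, -0.99, 0.78, 0, 0.005, 0.003]]}}

```text
clock: 3.95
tcp_pos: [0.4936, 0.0531, 0.2414]
orientation: [-2.883, -0.227, -1.048]
contact_force: [-13.3, 67.8, -7.3]
grip_width: 0.085
gripper_force: 0.0
```

```bash
python3 s1.py
python3 - <<'E'
from h import *
f=r.grab_frame("top");s=r.grab_frame("scene")
c=lambda im,x,y,w,h,W,H:cv2.resize(im[y:y+h,x:x+w,::-1],(W,H),interpolation=cv2.INTER_CUBIC)
cv2.imwrite("pics/c3.png",np.hstack([c(f["pixels"],200,130,100,120,400,480),c(s["pixels"],290,220,100,120,400,480)]))
E
```

```text
t 3.95 d [-180.539  -97.107  241.4  ] lean 39.98867482332314 yaw 8.700038720720904 roll -0.6537838690540662 F [-13.324  67.848  -7.31 ] w 85.00906108937988 gf 0.0 q [ 1.32  -0.137 -1.41   2.393 -1.184  0.171 -0.431]
row [-0.058 -0.386  0.543] [-0.002  0.    -0.009] | mm 167.06836698900912 deg 0.7945829381812003
row [-0.   -0.    0.48] [0. 0. 0.] | mm 119.99999999999996 deg 0.0
```

View pics/c3.png

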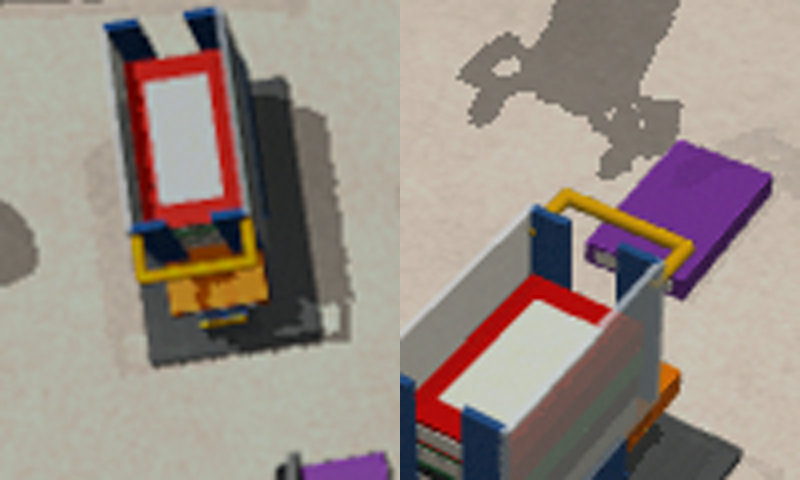

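The picture shows the dispenser untouched and the hand out of the way. However, q3 and q6 have run onto their range ends, because the elbow swung. I'll work out the arm's kinematics from the recorded states so I can pick a well-conditioned route.

```bash
cat > fk.py <<'E'
from h import *
import itertools
from scipy.optimize import least_squares
np.set_printoptions(precision=4,suppress=True)
o=r.get_obs()
dat=[([1.1759,.4778,.0223,1.5565,-.0115,1.1093,-.0831],[.1908,-.6469,.2303],[-3.1076,-.4488,.0006]),
([0.746,-0.106,-0.462,2.284,-0.841,0.443,-0.444],[.4992,-.0986,.3015],[-2.891,-.255,-1.04]),
(o["joints"],o["tcp_pos"],o["orientation"])]
def chain(q,s,c1,c7):
    M=R.identity();out=[]
    for i in range(7):
        a=s[i]*q[i]+(c1 if i==0 else 0)+(c7 if i==6 else 0)
        M=M*R.from_euler("y" if i%2 else "z",a); out.append(M.as_matrix())
    return out
if __name__=="__main__":
    best=[]
    for ss in itertools.product([1,-1],repeat=4):
        s=[ss[0],1,ss[1],1,ss[2],1,ss[3]]
        f=lambda c:np.concatenate([(R.from_matrix(chain(q,s,*c)[-1]).inv()*R.from_rotvec(w)).as_rotvec() for q,p,w in dat])
        for c in itertools.product([0,2,-2],[0,2,-2]):
            S=least_squares(f,c); best.append((S.cost,s,S.x))
    best.sort(key=lambda b:b[0])
    for b in best[:4]: print(b)
    c,s,x=best[0]
    A=[];B=[]
    for q,p,w in dat:
        C=chain(q,s,*x); I=np.eye(3)
        # h(z), a1 x in link1, L1 z & offset x in link3, offset, L2 z,x in link5, L3 z,x in 7
        A.append(np.c_[I[:,2],C[2][:,2],C[4][:,2],C[6][:,2],C[5][:,0]]);B.append(p)
    print(np.linalg.lstsq(np.vstack(A),np.concatenate(B),rcond=None),)
E
python3 fk.py
```

```text
(np.float64(2.1581470174335038e-07), [-1, 1, -1, 1, -1, 1, -1], array([-0.0001,  1.5704]))
(np.float64(2.1581470174344448e-07), [-1, 1, -1, 1, -1, 1, -1], array([-0.0001,  1.5704]))
(np.float64(2.1581470174348069e-07), [-1, 1, -1, 1, -1, 1, -1], array([-0.0001,  1.5704]))
(np.float64(2.1581470174363966e-07), [-1, 1, -1, 1, -1, 1, -1], array([-0.0001, -4.7127]))
(array([ 0.27  ,  0.4904,  0.4522,  0.2695, -0.0436]), array([0.0041]), np.int32(5), array([3.1181, 2.0692, 0.8354, 0.4862, 0.2478]))
```

```bash
cat > fk2.py <<'E'
from fk import *
s=[-1,1,-1,1,-1,1,-1];x=(-.0001,1.5704)
def cols(q):
    C=chain(q,s,*x);return np.c_[np.eye(3)[:,2],C[0][:,0],C[2][:,2],C[4][:,2],C[6][:,2],C[1][:,1],C[3][:,1],C[5][:,1]]
E
python3 - <<'E'
from fk2 import *
A=np.vstack([cols(q) for q,p,w in dat]);b=np.concatenate([p for q,p,w in dat])
S=np.linalg.lstsq(A,b,rcond=None);print(S,A@S[0]-b)
# without a1
for drop in ([1],[6],[7],[1,7],[6,7]):
    k=[i for i in range(8) if i not in drop];T=np.linalg.lstsq(A[:,k],b,rcond=None);print(drop,k,T[0],T[1])
E
```

```text
(array([ 0.2873,  0.0002,  0.5419,  0.4724,  0.3274, -0.0305, -0.0311,
       -0.0005]), array([0.]), np.int32(8), array([3.1812, 2.8023, 2.1468, 0.8663, 0.6188, 0.4569, 0.2211, 0.1653])) [ 0. -0.  0.  0. -0. -0.  0.  0.  0.]
[1] [0, 2, 3, 4, 5, 6, 7] [ 0.2873  0.5417  0.4726  0.3271 -0.0306 -0.0313 -0.0004] [0.]
[6] [0, 1, 2, 3, 4, 5, 7] [ 0.3211  0.0199  0.5422  0.4507  0.3675 -0.0367 -0.0281] [0.0003]
[7] [0, 1, 2, 3, 4, 5, 6] [ 0.2872  0.      0.5415  0.4727  0.3268 -0.0308 -0.0313] [0.]
[1, 7] [0, 2, 3, 4, 5, 6] [ 0.2872  0.5415  0.4727  0.3268 -0.0308 -0.0313] [0.]
[6, 7] [0, 1, 2, 3, 4, 5] [ 0.3334  0.0161  0.5108  0.4693  0.3466 -0.0587] [0.0005]
```

```bash
cat > ik.py <<'E'
from fk2 import *
from plan import att,pose,FR
PR=np.array([.2872,0,.5415,.4727,.3268,-.0308,-.0313,0])
LO=np.array([-2.96,-.34,-1.41,.24,-1.37,.17,-2.96]);HI=np.array([2.96,2.1,1.46,2.44,4.51,1.92,2.96])
def fk(q): return cols(q)@PR,chain(q,s,*x)[-1]
def ik(p,A,q0,reg=0,qr=None):
    qr=(LO+HI)/2 if qr is None else qr
    def f(q):
        P,B=fk(q);return np.r_[(P-p)*10,(R.from_matrix(B.T@A)).as_rotvec()*3,reg*(q-qr)]
    S=least_squares(f,np.clip(q0,LO+.01,HI-.01),bounds=(LO,HI));P,B=fk(S.x)
    return S.x,np.linalg.norm(P-p),np.linalg.norm(R.from_matrix(B.T@A).as_rotvec())
FL=np.diag([-1,-1,1.])
def sols(p,A,n=60,seed=0):
    g=np.random.default_rng(seed);out=[]
    for _ in range(n):
        q,e,a=ik(p,A,g.uniform(LO,HI),.003)
        if e<.003 and a<.02:
            m=np.min(np.minimum(q-LO,HI-q)); out.append((m,q))
    out.sort(key=lambda t:-t[0]);return out
E
python3 - <<'E'
from ik import *
P={}
for lean in (40,30,25):
    t=np.radians(lean);ax=np.array([np.sin(t),0,-np.cos(t)])
    for nm,fr,pad in (("grip","d",[-.044,0,.058]),("drawn","d",[-.18,0,.075]),("readin","r",[-.06,0,.058]),("readout","r",[-.16,0,.07])):
        for fl in (0,1):
            p,A=pose(fr,np.array(pad)+.027*ax,lean); 
            if fl:A=A@FL
            o=sols(p,A,25); print(lean,nm,fl,len(o)); last=[]
            for m,q in o:
                if all(np.linalg.norm(q-l)>.8 for l in last): last.append(q);print("   ",round(m,2),q)
                if len(last)>=3:break
E
```

```text
40 grip 0 10
    0.18 [-0.605  0.596  0.176  2.264  2.857  0.393  1.548]
40 grip 1 14
    0.23 [ 0.195  0.732 -0.796  2.211  2.176  0.693 -0.595]
    0.0 [-1.359  1.534  1.46   2.305  3.997  1.2    2.852]
40 drawn 0 0
40 drawn 1 0
40 readin 0 17
    0.2 [0.251 0.596 0.094 2.236 3.733 0.437 1.23 ]
    0.0 [ 1.343  1.242 -1.41   2.169  2.037  0.841 -2.703]
40 readin 1 11
    0.24 [ 1.072  0.807 -0.925  2.182  2.35   0.406 -0.196]
40 readout 0 16
    0.01 [0.26  0.515 0.18  2.434 3.77  0.566 1.275]
    0.0 [ 1.505  1.126 -1.41   2.361  2.076  0.76  -2.802]
40 readout 1 10
    0.07 [ 1.306  0.781 -1.067  2.37   2.423  0.45  -0.203]
30 grip 0 9
    0.0 [-0.398  0.555 -0.044  2.154  2.036  0.17   2.45 ]
    0.0 [-0.831  0.622  0.501  2.182  3.986  0.17   0.383]
30 grip 1 14
    0.25 [ 0.022  0.621 -0.562  2.125  1.75   0.419 -0.277]
    0.0 [-1.316  1.412  1.46   2.207  4.283  1.155  2.766]
    0.0 [-0.831  0.622  0.501  2.183  3.986  0.17  -2.758]
30 drawn 0 9
    0.0 [-0.394  0.399 -0.162  2.44   2.236  0.305  2.156]
30 drawn 1 10
    0.03 [ 0.112  0.492 -0.741  2.408  1.919  0.511 -0.57
[... 1300 characters left out ...]
eadin 0 17
    0.0 [ 0.218  0.562  0.089  2.094 -1.194  0.17  -0.152]
    0.0 [-0.505  1.005  1.155  2.137  4.51   0.945  0.13 ]
    0.0 [ 0.671  0.607 -0.477  2.062  0.936  0.17  -2.164]
25 readin 1 14
    0.12 [ 0.832  0.664 -0.687  2.051  1.196  0.285  0.774]
    0.0 [ 0.222  0.562  0.085  2.091 -1.164  0.17   2.96 ]
    0.0 [-0.459  0.916  1.054  2.148  4.51   0.835 -2.96 ]
25 readout 0 12
    0.0 [ 0.917  0.53  -0.669  2.254  1.365  0.17  -2.53 ]
    0.0 [-0.421  0.746  1.021  2.336  4.51   0.753  0.364]
    0.0 [0.29  0.448 0.072 2.303 4.51  0.17  0.497]
25 readout 1 11
    0.0 [ 0.917  0.53  -0.669  2.254  1.365  0.17   0.611]
    0.0 [-0.421  0.746  1.021  2.336  4.51   0.753 -2.778]
```

```bash
cat > sim.py <<'E'
from ik import *
def jac(q):
    P,B=fk(q);J=np.zeros((6,7));h=1e-5
    for i in range(7):
        d=q.copy();d[i]+=h;P2,B2=fk(d);J[:3,i]=(P2-P)/h;J[3:,i]=R.from_matrix(B2@B.T).as_rotvec()/h
    return J
def follow(q,p1,A1,n=40,lam=.03,qr=None,k=0):
    q=np.array(q,float);P0,B0=fk(q);w=R.from_matrix(A1@B0.T).as_rotvec()
    for i in range(1,n+1):
        a=i/n
        for _ in range(2):
            P,B=fk(q);e=np.r_[P0+a*(p1-P0)-P,R.from_matrix(R.from_rotvec(w*a).as_matrix()@B0@B.T).as_rotvec()]
            J=jac(q);Ji=J.T@np.linalg.inv(J@J.T+lam**2*np.eye(6));dq=Ji@e
            if qr is not None: dq+=(np.eye(7)-np.linalg.pinv(J)@J)@(qr-q)*k
            q=np.clip(q+dq,LO,HI)
    return q
E
python3 - <<'E'
from sim import *
q0=np.array(dat[0][0]);A0=R.from_rotvec(dat[0][2]).as_matrix()
for lam,k in((.003,0),(.03,0),(.1,0),(.01,.02)):
    q=q0
    for g,B in [(np.array([.30,-.55,.33]),A0),(np.array([.45,-.33,.33]),att(9.7,20)),(np.array([.50,-.10,.30]),att(9.7,40))]:
        q=follow(q,g,B,lam=lam,k=k,qr=q0)
    print(lam,k,q,np.linalg.norm(fk(q)[0]-g))
print("real",dat[1][0]); print(dat[2])
E
```

```text
0.003 0 [ 0.657 -0.105 -0.381  2.294 -0.847  0.424 -0.443] 3.2990180456823494e-08
0.03 0 [ 0.657 -0.105 -0.381  2.294 -0.847  0.424 -0.443] 1.0788270378445884e-05
0.1 0 [ 0.657 -0.106 -0.381  2.293 -0.844  0.424 -0.446] 0.0004400385104362284
0.01 0.02 [ 0.735 -0.103 -0.451  2.29  -0.863  0.43  -0.425] 4.94018483281732e-07
real [0.746, -0.106, -0.462, 2.284, -0.841, 0.443, -0.444]
(array([ 1.314, -0.14 , -1.407,  2.394, -1.183,  0.171, -0.431]), array([0.493, 0.054, 0.241]), array([-2.885, -0.233, -1.048]))
```

{"api": "apply_moves", "payload": {"rows": [[0.0, 0.3, -0.4, 0, 0, 0], [0.0, 0.6, -0.6, 0, -0.1, 0], [0.0, 0.6, -0.8, 0, -0.2, 0], [0.0, 0.6, -0.8, 0, -0.2, 0]]}}

```text
clock: 4.55
tcp_pos: [0.4168, -0.0815, 0.3633]
orientation: [-3.038, -0.26, -0.587]
contact_force: [1.1, -1.0, 0.1]
grip_width: 0.0852
gripper_force: 0.0
```

```bash
python3 -c "
from plan import *
state()"
```

```text
t 4.55 d [-278.871 -216.83   363.295] lean 21.88507066102725 yaw 9.72816207773951 roll -0.2313203663909203 F [ 1.147 -0.98   0.121] w 85.18356871021325 gf 0.0 q [ 1.28  -0.317 -0.849  2.099 -0.544  0.99  -0.739]
```

```bash
cat > route.py <<'E'
from sim import *
def wp(lean,yawr=0):
    t=np.radians(lean);ax=np.array([np.sin(t),0,-np.cos(t)])
    G=[("pre","d",np.array([-.044,0,.058])-ax*.11,lean),("grip","d",[-.044,0,.058],lean),("lift","d",[-.044,0,.0655],lean-4),("drawn","d",[-.165,0,.078],lean-2),("mid","d",[-.165,-.15,.11],lean),("mid2","r",[-.13,.08,.10],lean),("out","r",[-.12,0,.062],lean),("in","r",[-.045,0,.058],lean)]
    o=[]
    for n,fr,p,l in G:
        tt=np.radians(l);a=np.array([np.sin(tt),0,-np.cos(tt)])
        P,A=pose(fr,np.array(p)+.027*a,l);o.append((n,P,A@FL))
    return o
def mrg(q): return np.minimum(q-LO,HI-q)
E
python3 - <<'E'
from route import *
np.set_printoptions(precision=2,suppress=True)
for lean in (28,32,36):
    W=wp(lean);best=None
    for m,q in sols(W[1][1],W[1][2],25)[:4]+[]:
        if m<.03: continue
        Q=[]
        qq=follow(q,W[0][1],W[0][2]); print(lean,"PRE",qq,mrg(qq).min()); qq=q
        for n,P,A in W[1:]:
            qq=follow(qq,P,A);e=np.linalg.norm(fk(qq)[0]-P);print("  ",n,qq,"m",round(mrg(qq).min(),2),"err",round(e*1e3,1))
        break
E
```

```text
28 PRE [ 0.08  0.37 -0.63  2.18  1.14  0.39  0.26] 0.21806378147177327
   grip [-0.02  0.61 -0.5   2.11  1.61  0.38 -0.16] m 0.21 err 0.0
   lift [ 0.01  0.6  -0.54  2.06  1.29  0.4   0.17] m 0.23 err 0.0
   drawn [-0.    0.45 -0.58  2.34  1.67  0.38 -0.33] m 0.1 err 0.0
   mid [ 0.29  0.35 -0.45  2.35  1.74  0.17 -0.07] m 0.0 err 15.7
   mid2 [ 0.63  0.43 -0.55  2.29  1.62  0.17  0.14] m 0.0 err 7.4
   out [ 0.85  0.58 -0.63  2.21  1.74  0.17  0.24] m 0.0 err 3.9
   in [ 0.77  0.65 -0.6   2.05  1.36  0.2   0.59] m 0.03 err 0.0
32 PRE [ 0.08  0.37 -0.64  2.24  1.46  0.38 -0.08] 0.20397868932361662
   grip [ 0.07  0.64 -0.63  2.14  1.86  0.47 -0.37] m 0.3 err 0.0
   lift [ 0.03  0.61 -0.57  2.1   1.58  0.41 -0.1 ] m 0.24 err 0.0
   drawn [ 0.1   0.49 -0.72  2.38  1.89  0.49 -0.53] m 0.06 err 0.0
   mid [ 0.47  0.39 -0.66  2.38  2.16  0.23 -0.46] m 0.06 err 0.0
   mid2 [ 0.68  0.44 -0.59  2.32  2.24  0.19 -0.46] m 0.02 err 0.0
   out [ 0.87  0.58 -0.62  2.25  2.41  0.18 -0.42] m 0.01 err 0.0
   in [ 0.69  0.63 -0.49  2.1   2.17  0.17 -0.24] m 0.0 err 16.4
36 PRE [ 0.16  0.4  -0.76  2.29  1.77  0.45 -0.37] 0.15034309428703052
   grip [ 0.15  0.69 -0.73  2.18  2.04  0.58 -0.5 ] m 0.26 err 0.0
   lift [ 0.1   0.64 -0.67  2.14  1.82  0.49 -0.32] m 0.3 err 0.0
   drawn [ 0.18  0.55 -0.83  2.41  2.03  0.62 -0.65] m 0.03 err 0.0
   mid [ 0.6   0.45 -0.8   2.42  2.35  0.34 -0.61] m 0.02 err 0.0
   mid2 [ 0.8   0.49 -0.73  2.36  2.44  0.3  -0.61] m 0.08 err 0.0
   out [ 0.96  0.63 -0.72  2.28  2.61  0.27 -0.56] m 0.1 err 0.0
   in [ 0.79  0.66 -0.59  2.13  2.51  0.21 -0.52] m 0.04 err 0.0
```

```bash
cat > go.py <<'E'
from route import *
np.set_printoptions(precision=3,suppress=True)
import sys
def rowto(P,A,p,B):
    d=B.T@(P-p)/.25;w=R.from_matrix(B.T@A).as_rotvec()/(np.pi/2);return np.r_[d,w]
E
python3 - <<'E'
from go import *
lean=35;W=wp(lean)
c=[q for m,q in sols(W[1][1],W[1][2],25)[:3]];print(c)
qp=follow(c[0],W[0][1],W[0][2]);print("pre",qp,W[0][1])
o=r.get_obs();q0=o["joints"];q=q0.copy()
N=6
# raise path: joint interpolation with q2 delayed
p,B=o["tcp_pos"],R.from_rotvec(o["orientation"]).as_matrix()
for i in range(1,N+1):
    a=i/N;qi=q0+(qp-q0)*a
    P,A=fk(qi);q=follow(q,P,A);print(P,"zax",A[:,2],"row",rowto(P,A,p,B).round(3),"deg",np.degrees(np.linalg.norm(R.from_matrix(B.T@A).as_rotvec())).round(0),"q",q,"ideal",qi)
    p,B=P,A
E
```

```text
[array([ 0.13 ,  0.676, -0.706,  2.169,  1.998,  0.557, -0.47 ]), array([ 0.13 ,  0.676, -0.706,  2.169,  1.998,  0.557, -0.47 ]), array([ 0.13 ,  0.676, -0.706,  2.169,  1.998,  0.557, -0.47 ])]
pre [ 0.14   0.391 -0.723  2.277  1.703  0.427 -0.306] [0.565 0.164 0.126]
[ 0.402 -0.117  0.315] zax [ 0.242 -0.077 -0.967] row [-0.15   0.132  0.149 -0.056 -0.112 -0.263] deg 26.0 q [ 1.283 -0.23  -0.969  2.123 -0.24   0.903 -0.581] ideal [ 1.09  -0.199 -0.828  2.129 -0.169  0.896 -0.667]
[ 0.423 -0.142  0.279] zax [ 0.222 -0.224 -0.949] row [-0.006  0.097  0.164 -0.059 -0.076 -0.299] deg 28.0 q [ 1.284 -0.1   -1.14   2.146  0.145  0.786 -0.511] ideal [ 0.9   -0.081 -0.807  2.158  0.205  0.802 -0.595]
[ 0.474 -0.133  0.25 ] zax [ 0.305 -0.31  -0.9  ] row [ 0.147  0.114  0.15  -0.073 -0.04  -0.325] deg 30.0 q [ 1.148  0.102 -1.243  2.172  0.672  0.748 -0.584] ideal [ 0.71   0.037 -0.786  2.188  0.579  0.708 -0.522]
[ 0.534 -0.076  0.218] zax [ 0.443 -0.285 -0.85 ] row [ 0.276  0.19   0.12  -0.096 -0.011 -0.34 ] deg 32.0 q [ 0.901  0.277 -1.212  2.201  1.1    0.749 -0.545] ideal [ 0.52   0.155 -0.765  2.217  0.954  0.615 -0.45 ]
[0.574 0.029 0.177] zax [ 0.556 -0.135 -0.82 ] row [ 0.351  0.312  0.089 -0.122  0.008 -0.347] deg 33.0 q [ 0.683  0.434 -1.189  2.23   1.435  0.733 -0.401] ideal [ 0.33   0.273 -0.744  2.247  1.328  0.521 -0.378]
[0.565 0.164 0.126] zax [ 0.565  0.097 -0.819] row [ 0.355  0.451  0.073 -0.149  0.015 -0.349] deg 34.0 q [ 0.483  0.587 -1.173  2.259  1.692  0.692 -0.176] ideal [ 0.14   0.391 -0.723  2.277  1.703  0.427 -0.306]
```

Run:
```python
from go import *
W=wp(35)
q=np.array([.483,.587,-1.173,2.259,1.692,.692,-.176])
for n,P,A in W:
    q=follow(q,P,A);print(n,q,"m",round(mrg(q).min(),2),"err",round(np.linalg.norm(fk(q)[0]-P)*1e3,1))
```

```text
pre [ 0.483  0.587 -1.173  2.259  1.692  0.692 -0.176] m 0.18 err 0.0
grip [ 0.367  0.842 -1.034  2.155  1.942  0.783 -0.263] m 0.28 err 0.0
lift [ 0.363  0.807 -1.028  2.114  1.765  0.735 -0.119] m 0.33 err 0.0
drawn [ 0.428  0.715 -1.147  2.39   1.909  0.813 -0.415] m 0.05 err 0.0
mid [ 0.836  0.578 -1.099  2.393  2.023  0.47  -0.204] m 0.05 err 0.0
mid2 [ 1.013  0.598 -1.     2.336  2.07   0.405 -0.175] m 0.1 err 0.0
out [ 1.112  0.713 -0.913  2.26   2.199  0.341 -0.092] m 0.17 err 0.0
in [ 0.936  0.731 -0.79   2.114  2.07   0.291 -0.016] m 0.12 err 0.0
```

{"api": "apply_moves", "payload": {"rows": [[-0.075, 0.065, 0.075, -0.028, -0.056, -0.13], [-0.15, 0.13, 0.15, -0.056, -0.112, -0.263], [-0.15, 0.13, 0.15, -0.056, -0.112, -0.263], [-0.15, 0.13, 0.15, -0.056, -0.112, -0.263]]}}

```text
clock: 5.05
tcp_pos: [0.4017, -0.1146, 0.3109]
orientation: [2.871, 0.828, 0.323]
contact_force: [-0.5, -1.0, 0.5]
grip_width: 0.0854
gripper_force: 0.0
```

{"api": "apply_moves", "payload": {"rows": [[0, 0.05, 0.08, -0.03, -0.04, -0.15], [-0.006, 0.097, 0.164, -0.06, -0.076, -0.3], [-0.006, 0.097, 0.164, -0.06, -0.076, -0.3], [-0.006, 0.097, 0.164, -0.06, -0.076, -0.3]]}}

```text
clock: 5.55
tcp_pos: [0.4223, -0.1383, 0.2753]
orientation: [2.479, 1.374, 0.128]
contact_force: [0.8, -0.7, 0.1]
grip_width: 0.0852
gripper_force: 0.0
```

{"api": "apply_moves", "payload": {"rows": [[0.07, 0.06, 0.07, -0.035, -0.02, -0.16], [0.147, 0.114, 0.15, -0.073, -0.04, -0.325], [0.147, 0.114, 0.15, -0.073, -0.04, -0.325], [0.147, 0.114, 0.15, -0.073, -0.04, -0.325]]}}

```text
clock: 6.05
tcp_pos: [0.473, -0.1299, 0.2452]
orientation: [1.954, 1.859, 0.013]
contact_force: [0.7, 0.3, 0.0]
grip_width: 0.0857
gripper_force: 0.0
```

Run:
```python
from go import *
W=wp(35);o=r.get_obs();q=o["joints"];p,B=o["tcp_pos"],R.from_rotvec(o["orientation"]).as_matrix();print(o["clock"],q,p,B[:,2],o["contact_force"])
P1,A1=fk(np.array([.52,.155,-.765,2.217,.954,.615,-.45]));P2,A2=fk(np.array([.33,.273,-.744,2.247,1.328,.521,-.378]))
for P,A in [(P1,A1),(P2,A2),W[0][1:]]:
    q=follow(q,P,A);print(rowto(P,A,p,B),q); p,B=P,A
```

```text
6.05 [ 1.202  0.134 -1.319  2.177  0.712  0.764 -0.63 ] [ 0.473 -0.13   0.245] [ 0.303 -0.305 -0.903] [0.652 0.328 0.021]
[ 0.258  0.199  0.109 -0.096 -0.015 -0.343] [ 0.938  0.302 -1.264  2.2    1.123  0.776 -0.559]
[ 0.351  0.311  0.09  -0.122  0.008 -0.347] [ 0.71   0.458 -1.229  2.229  1.447  0.763 -0.402]
[ 0.356  0.452  0.073 -0.149  0.015 -0.35 ] [ 0.503  0.609 -1.205  2.259  1.694  0.719 -0.166]
```

{"api": "apply_moves", "payload": {"rows": [[0.13, 0.1, 0.055, -0.048, -0.007, -0.17], [0.258, 0.199, 0.109, -0.096, -0.015, -0.343], [0.258, 0.199, 0.109, -0.096, -0.015, -0.343], [0.258, 0.199, 0.109, -0.096, -0.015, -0.343]]}}

```text
clock: 6.55
tcp_pos: [0.5343, -0.0774, 0.2182]
orientation: [1.304, 2.233, -0.035]
contact_force: [0.3, 0.4, -0.0]
grip_width: 0.0855
gripper_force: 0.0
```

{"api": "apply_moves", "payload": {"rows": [[0.17, 0.15, 0.045, -0.06, 0.004, -0.17], [0.351, 0.311, 0.09, -0.122, 0.008, -0.347], [0.351, 0.311, 0.09, -0.122, 0.008, -0.347], [0.351, 0.311, 0.09, -0.122, 0.008, -0.347]]}}

```text
clock: 7.05
tcp_pos: [0.5741, 0.0266, 0.177]
orientation: [0.575, 2.466, -0.014]
contact_force: [0.2, -0.3, -0.5]
grip_width: 0.0853
gripper_force: 0.0
```

{"api": "apply_moves", "payload": {"rows": [[0.1, 0.15, 0.02, -0.05, 0.005, -0.12], [0.24, 0.3, 0.05, -0.1, 0.01, -0.23], [0.356, 0.452, 0.073, -0.149, 0.015, -0.35], [0.356, 0.452, 0.073, -0.149, 0.015, -0.35], [0.356, 0.452, 0.073, -0.149, 0.015, -0.35]]}}

```text
clock: 7.68
tcp_pos: [0.5658, 0.1611, 0.1262]
orientation: [-0.207, 2.523, 0.061]
contact_force: [0.5, 0.6, 0.5]
grip_width: 0.0855
gripper_force: 0.0
```

```bash
cat > nxt.py <<'E'
from go import *
def nxt(goals):
    """goals: (name,frame,pad pos,lean[,dyaw]) -> rows from the measured pose"""
    o=r.get_obs();q=o["joints"];p,B=o["tcp_pos"],R.from_rotvec(o["orientation"]).as_matrix()
    O,y=FR["d"];u=-B[:,0]
    print("t",o["clock"],"q",q,"F",o["contact_force"],"w",round(o["grip_width"]*1e3,1),"gf",o["gripper_force"])
    lean=np.degrees(np.arcsin(u[2]))
    for fr in "dr":
        O,y=FR[fr];pad=p-.027*B[:,2];print(fr,"pad",R.from_euler("z",-y,degrees=True).apply(pad-O)*1e3,"lean",lean,"yaw",np.degrees(np.arctan2(u[1],u[0]))-y,"roll",np.degrees(np.arcsin(B[2,1])))
    for g in goals:
        n,fr,pad,l=g[:4];dy=g[4] if len(g)>4 else 0
        t=np.radians(l);P,A=pose(fr,[0,0,0],l,dy);A=A@FL;O,y=FR[fr]
        P=O+R.from_euler("z",y,degrees=True).apply(pad)+.027*A[:,2]
        q=follow(q,P,A);print(n,"row",rowto(P,A,p,B),"m",mrg(q).min().round(2),"err",(np.linalg.norm(fk(q)[0]-P)*1e3).round(1),"q",q); p,B=P,A
E
python3 - <<'E'
from nxt import *
t=np.radians(35);ax=np.array([np.sin(t),0,-np.cos(t)]);g=np.array([-.044,0,.058])
nxt([("pre2","d",g-ax*.06,35),("grip","d",g,35)])
f=r.grab_frame("top");s_=r.grab_frame("scene")
c=lambda im,x,y,w,h,W,H:cv2.resize(im[y:y+h,x:x+w,::-1],(W,H),interpolation=cv2.INTER_CUBIC)
cv2.imwrite("pics/c4.png",np.hstack([c(f["pixels"],200,150,100,120,400,480),c(s_["pixels"],290,220,100,120,400,480)]))
E
```

```text
t 7.675 q [ 0.507  0.61  -1.207  2.259  1.694  0.725 -0.167] F [0.528 0.615 0.456] w 85.5 gf 0.0
d pad [-106.62    -2.575  148.358] lean 35.01116473792772 yaw -0.264538391451973 roll -0.15791690277872164
r pad [-115.5    365.548  148.358] lean 35.01116473792772 yaw 10.535461608548026 roll -0.15791690277872164
pre2 row [ 0.002  0.012  0.2   -0.004  0.    -0.002] m 0.22 err 0.0 q [ 0.44   0.732 -1.135  2.218  1.821  0.77  -0.216]
grip row [-0.   -0.    0.24  0.    0.    0.  ] m 0.29 err 0.0 q [ 0.384  0.861 -1.061  2.154  1.941  0.806 -0.246]
```

View pics/c4.png

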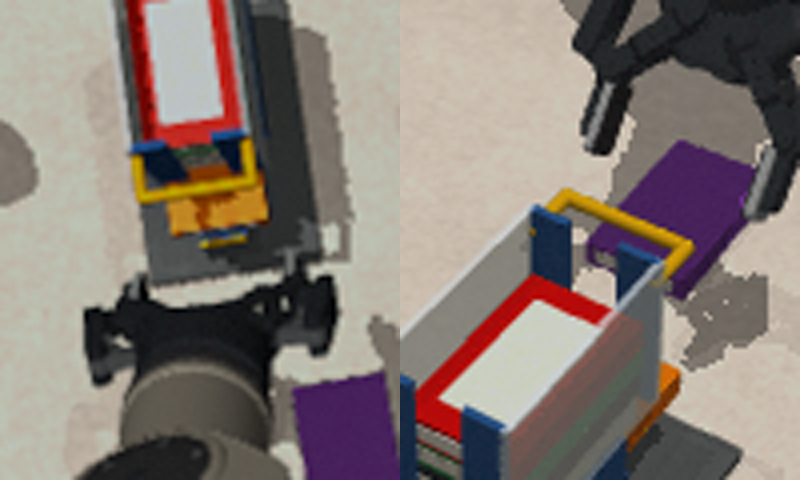

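The picture shows the open hand squarely in front of the slot, fingertips at about crop (135,285) and (293,258), with the orange end centred between them. Advancing along the tool axis.

{"api": "apply_moves", "payload": {"rows": [[0, 0.012, 0.1, -0.004, 0, -0.002], [0.002, 0.012, 0.2, -0.004, 0, -0.002], [0.002, 0.012, 0.32, -0.004, 0, -0.002], [0.002, 0.012, 0.44, -0.004, 0, -0.002], [0.002, 0.012, 0.44, -0.004, 0, -0.002]]}}

```text
clock: 8.4
tcp_pos: [0.6263, 0.1756, 0.0339]
orientation: [-0.22, 2.525, 0.07]
contact_force: [-0.3, 0.8, 0.1]
grip_width: 0.0853
gripper_force: 0.0
```

Run:
```python
from nxt import *
nxt([("grip","d",np.array([-.044,0,.058]),35)])
f=r.grab_frame("top");s_=r.grab_frame("scene")
c=lambda im,x,y,w,h,W,H:cv2.resize(im[y:y+h,x:x+w,::-1],(W,H),interpolation=cv2.INTER_CUBIC)
cv2.imwrite("pics/c5.png",np.hstack([c(f["pixels"],220,165,70,84,400,480),c(s_["pixels"],300,240,80,96,400,480)]))
```

```text
t 8.4 q [ 0.382  0.863 -1.058  2.156  1.944  0.803 -0.247] F [-0.337  0.848  0.133] w 85.3 gf 0.0
d pad [-44.527   1.215  56.086] lean 34.86607699200273 yaw 0.2418813249923204 roll 0.020427950527820947
r pad [-55.218 380.905  56.086] lean 34.86607699200273 yaw 11.04188132499232 roll 0.020427950527820947
grip row [-0.006 -0.005 -0.005  0.002 -0.001  0.002] m 0.29 err 0.0 q [ 0.383  0.86  -1.059  2.154  1.941  0.804 -0.247]
```

View pics/c5.png

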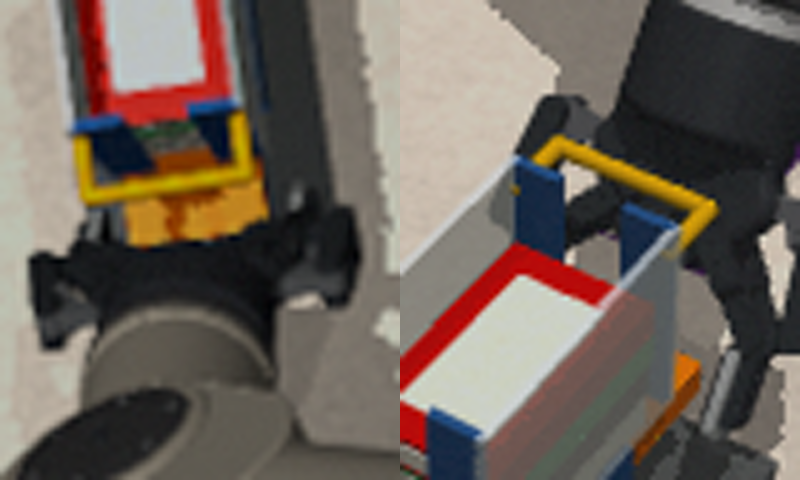

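Fingers straddle the orange end symmetrically: left finger at crop (97,225), right at (303,195), with equal gaps. Closing gently first to check centring.

{"api": "apply_moves", "payload": {"rows": [[-0.006, -0.003, -0.005, 0, 0, 0], [-0.006, -0.003, -0.005, 0, 0, 0], [-0.006, -0.003, -0.005, 0, 0, 0], [-0.006, -0.003, -0.005, 0, 0, 0]], "claw": 0, "newtons": 20}}

```text
clock: 9.0
tcp_pos: [0.6264, 0.1765, 0.0387]
orientation: [-0.227, 2.52, 0.07]
contact_force: [-4.8, -3.5, 8.9]
grip_width: 0.0636
gripper_force: 21.2
```

Run:
```python
from nxt import *
nxt([])
```

```text
t 9.0 q [ 0.384  0.854 -1.063  2.157  1.939  0.8   -0.24 ] F [-4.76  -3.505  8.897] w 63.6 gf 21.190222799777985
d pad [-44.361   2.061  60.8  ] lean 35.09749030144451 yaw 0.6141938380216079 roll -0.07864518688762438
r pad [-55.213 381.768  60.8  ] lean 35.09749030144451 yaw 11.414193838021607 roll -0.07864518688762438
```

{"api": "apply_moves", "payload": {"rows": [[0, 0, 0, 0, 0, 0], [0, 0, 0, 0, 0, 0], [-0.007, 0, -0.008, 0, 0.011, 0], [-0.014, 0, -0.017, 0, 0.022, 0], [-0.014, 0, -0.017, 0, 0.022, 0]], "claw": 0, "newtons": 80}}

```text
clock: 9.62
tcp_pos: [0.6264, 0.1763, 0.0428]
orientation: [-0.229, 2.557, 0.067]
contact_force: [0.6, -0.1, -3.9]
grip_width: 0.0625
gripper_force: 87.9
```

Run:
```python
from nxt import *
nxt([])
```

```text
t 9.625 q [ 0.382  0.832 -1.058  2.134  1.846  0.769 -0.167] F [ 0.624 -0.054 -3.857] w 62.5 gf 87.89360404014587
d pad [-43.588   1.917  65.463] lean 32.98032888355349 yaw 0.5574135802747335 roll -0.026907237595839194
r pad [-54.426 381.771  65.463] lean 32.98032888355349 yaw 11.357413580274732 roll -0.026907237595839194
```

{"api": "apply_moves", "payload": {"rows": [[-0.004, 0, -0.005, 0, 0.011, 0], [-0.008, 0, -0.009, 0, 0.022, 0], [-0.008, 0, -0.009, 0, 0.022, 0]]}}

```text
clock: 10.0
tcp_pos: [0.6268, 0.1767, 0.0455]
orientation: [-0.233, 2.591, 0.064]
contact_force: [0.3, -0.4, -2.8]
grip_width: 0.0624
gripper_force: 88.3
```

Run:
```python
from nxt import *
nxt([("a","d",np.array([-.075,.0022,.0680]),31)])
```

```text
t 10.0 q [ 0.379  0.819 -1.055  2.11   1.758  0.75  -0.093] F [ 0.257 -0.39  -2.84 ] w 62.4 gf 88.2786512374878
d pad [-42.313   2.149  68.677] lean 31.015695334511847 yaw 0.5841200555850659 roll -0.027080820277934427
r pad [-53.218 382.238  68.677] lean 31.015695334511847 yaw 11.384120055585065 roll -0.027080820277934427
a row [ 0.113  0.001 -0.065  0.003  0.     0.006] m 0.26 err 0.0 q [ 0.392  0.799 -1.077  2.18   1.792  0.769 -0.174]
```

{"api": "apply_moves", "payload": {"rows": [[0.034, 0, -0.0205, 0, 0, 0], [0.069, 0, -0.041, 0, 0, 0], [0.069, 0, -0.041, 0, 0, 0]]}}

```text
clock: 10.38
tcp_pos: [0.6059, 0.1731, 0.0452]
orientation: [-0.235, 2.592, 0.064]
contact_force: [-2.6, -0.8, 0.1]
grip_width: 0.0629
gripper_force: 88.4
```

Run:
```python
from nxt import *
nxt([])
```

```text
t 10.375 q [ 0.39   0.805 -1.069  2.156  1.78   0.757 -0.137] F [-2.6   -0.772  0.108] w 62.9 gf 88.37140202522278
d pad [-63.544   2.159  68.32 ] lean 30.948005834146247 yaw 0.663623423129863 roll -0.039059562471468225
r pad [-74.074 378.27   68.32 ] lean 30.948005834146247 yaw 11.463623423129862 roll -0.039059562471468225
```

{"api": "apply_moves", "payload": {"rows": [[0.034, 0, -0.0205, 0, 0, 0], [0.069, 0, -0.041, 0, 0, 0], [0.096, 0, -0.058, 0, 0, 0], [0.096, 0, -0.058, 0, 0, 0]]}}

```text
clock: 10.88
tcp_pos: [0.5783, 0.1683, 0.0454]
orientation: [-0.235, 2.592, 0.064]
contact_force: [-3.0, -0.8, 0.8]
grip_width: 0.0625
gripper_force: 88.8
```

Run:
```python
from nxt import *
nxt([("b","d",np.array([-.165,.001,.0755]),31,.66)])
```

```text
t 10.875 q [ 0.405  0.786 -1.09   2.217  1.808  0.768 -0.197] F [-3.02  -0.834  0.764] w 62.5 gf 88.78501653671265
d pad [-91.506   2.104  68.52 ] lean 30.94699782126435 yaw 0.676816671159207 roll -0.028717241834496903
r pad [-101.531  372.975   68.52 ] lean 30.94699782126435 yaw 11.476816671159206 roll -0.028717241834496903
b row [ 0.238 -0.001 -0.175 -0.    -0.001  0.   ] m 0.07 err 0.0 q [ 0.444  0.726 -1.161  2.371  1.849  0.798 -0.338]
```

{"api": "apply_moves", "payload": {"rows": [[0.03, 0, -0.025, 0, 0, 0], [0.063, 0, -0.05, 0, 0, 0], [0.095, 0, -0.076, 0, 0, 0], [0.095, 0, -0.076, 0, 0, 0]]}}

```text
clock: 11.38
tcp_pos: [0.5492, 0.1629, 0.0497]
orientation: [-0.235, 2.591, 0.064]
contact_force: [-0.0, 0.2, -1.3]
grip_width: 0.0627
gripper_force: 88.3
```

Run:
```python
from nxt import *
nxt([("b","d",np.array([-.165,.001,.0755]),31,.66)])
f=r.grab_frame("top");s_=r.grab_frame("scene")
c=lambda im,x,y,w,h,W,H:cv2.resize(im[y:y+h,x:x+w,::-1],(W,H),interpolation=cv2.INTER_CUBIC)
cv2.imwrite("pics/c6.png",np.hstack([c(f["pixels"],210,140,80,96,400,480),c(s_["pixels"],280,245,100,120,400,480)]))
```

```text
t 11.375 q [ 0.423  0.758 -1.118  2.28   1.824  0.778 -0.252] F [-0.034  0.163 -1.333] w 62.7 gf 88.30664277076721
d pad [-121.092    1.666   72.857] lean 31.005809715230882 yaw 0.6753402359728611 roll -0.034666862736188714
r pad [-130.511  367.002   72.857] lean 31.005809715230882 yaw 11.47534023597286 roll -0.034666862736188714
b row [ 0.145 -0.001 -0.1   -0.     0.     0.   ] m 0.07 err 0.0 q [ 0.444  0.726 -1.161  2.371  1.849  0.798 -0.339]
```

View pics/c6.png

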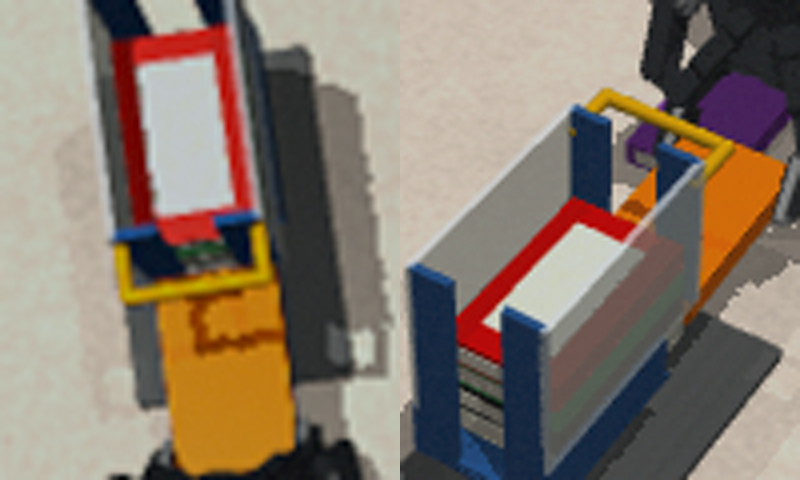

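The orange case is out about 78 mm and straight. The upper four are still in the magazine, tipped slightly back. I'll finish the draw.

{"api": "apply_moves", "payload": {"rows": [[0.035, 0, -0.025, 0, 0, 0], [0.07, 0, -0.05, 0, 0, 0], [0.105, 0, -0.073, 0, 0, 0], [0.145, 0, -0.1, 0, 0, 0], [0.145, 0, -0.1, 0, 0, 0]]}}

```text
clock: 12.1
tcp_pos: [0.5057, 0.1548, 0.0521]
orientation: [-0.235, 2.592, 0.064]
contact_force: [-0.2, -0.1, -1.4]
grip_width: 0.0627
gripper_force: 88.3
```

{"api": "apply_moves", "payload": {"rows": [[0, 0, 0, 0, 0, 0], [0, 0, 0, 0, 0, 0], [0, 0, 0, 0, 0, 0]]}}

```text
clock: 12.48
tcp_pos: [0.5071, 0.1551, 0.0524]
orientation: [-0.233, 2.591, 0.065]
contact_force: [-0.5, -0.1, -1.3]
grip_width: 0.0627
gripper_force: 88.3
```

Run:
```python
from nxt import *
nxt([("m1","d",np.array([-.16,-.08,.10]),35,0),("m2","d",np.array([-.165,-.20,.12]),35,-5),("m3","r",np.array([-.13,.08,.10]),35),("out","r",np.array([-.13,0,.080]),35),("dn","r",np.array([-.115,0,.062]),35),("in","r",np.array([-.045,0,.06]),35)])
f=r.grab_frame("top");s_=r.grab_frame("scene")
c=lambda im,x,y,w,h,W,H:cv2.resize(im[y:y+h,x:x+w,::-1],(W,H),interpolation=cv2.INTER_CUBIC)
cv2.imwrite("pics/c7.png",np.hstack([c(f["pixels"],210,140,80,96,400,480),c(s_["pixels"],280,245,100,120,400,480)]))
```

```text
t 12.475 q [ 0.443  0.727 -1.161  2.37   1.849  0.799 -0.34 ] F [-0.517 -0.115 -1.328] w 62.7 gf 88.30644965171814
d pad [-163.913    1.091   75.497] lean 31.01896647282066 yaw 0.5699353315999414 roll -0.003348314462626919
r pad [-172.466  358.413   75.497] lean 31.01896647282066 yaw 11.36993533159994 roll -0.003348314462626919
m1 row [-0.069 -0.325 -0.078  0.003 -0.044  0.005] m 0.03 err 0.0 q [ 0.68   0.657 -1.171  2.405  1.977  0.668 -0.296]
m2 row [-0.029 -0.485 -0.077  0.032  0.     0.046] m 0.07 err 0.0 q [ 0.93   0.556 -1.094  2.367  1.961  0.436 -0.14 ]
m3 row [ 0.054 -0.33   0.06   0.037 -0.     0.053] m 0.1 err 0.0 q [ 1.039  0.617 -1.035  2.335  2.043  0.427 -0.136]
out row [ 0.046 -0.32   0.066  0.     0.     0.   ] m 0.14 err 0.0 q [ 1.148  0.667 -0.943  2.275  2.127  0.313 -0.036]
dn row [-0.008  0.     0.093  0.     0.     0.   ] m 0.19 err 0.0 q [ 1.123  0.73  -0.937  2.249  2.153  0.357 -0.039]
in row [-0.225  0.     0.167  0.     0.     0.   ] m 0.14 err 0.0 q [ 0.962  0.742 -0.825  2.112  2.025  0.31   0.041]
```

View pics/c7.png

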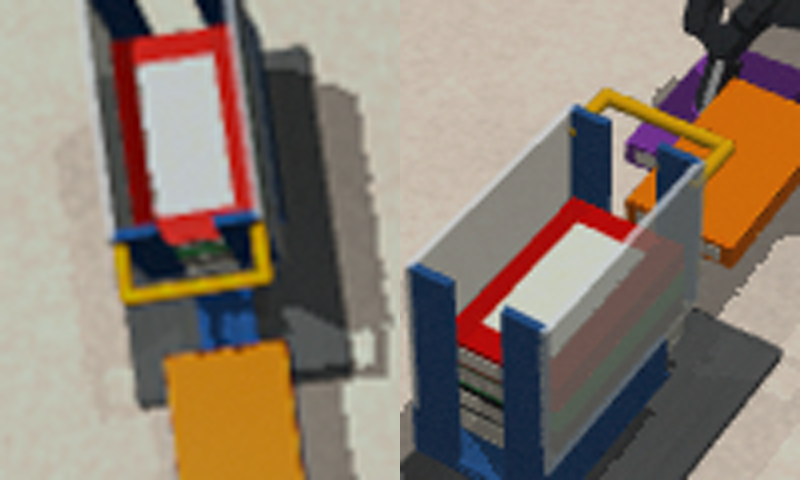

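The picture shows the orange case fully clear of the tongue, tail at top-crop row 345, and the other four still in the magazine. Now carrying it across to the reader.

{"api": "apply_moves", "payload": {"rows": [[-0.017, -0.08, -0.02, 0.001, -0.011, 0.001], [-0.035, -0.16, -0.04, 0.002, -0.022, 0.002], [-0.052, -0.24, -0.06, 0.003, -0.033, 0.004], [-0.069, -0.325, -0.078, 0.003, -0.044, 0.005], [-0.069, -0.325, -0.078, 0.003, -0.044, 0.005]]}}

```text
clock: 13.2
tcp_pos: [0.5262, 0.0741, 0.0779]
orientation: [-0.212, 2.524, 0.066]
contact_force: [-0.3, 1.0, 0.5]
grip_width: 0.0628
gripper_force: 88.5
```

{"api": "apply_moves", "payload": {"rows": [[-0.007, -0.12, -0.02, 0.008, 0, 0.012], [-0.015, -0.24, -0.04, 0.016, 0, 0.023], [-0.022, -0.36, -0.058, 0.024, 0, 0.035], [-0.029, -0.485, -0.077, 0.032, 0, 0.046], [-0.029, -0.485, -0.077, 0.032, 0, 0.046]]}}

```text
clock: 13.82
tcp_pos: [0.5422, -0.046, 0.0981]
orientation: [-0.1, 2.529, 0.031]
contact_force: [-0.5, 0.2, -1.8]
grip_width: 0.0627
gripper_force: 88.5
```

{"api": "apply_moves", "payload": {"rows": [[0.014, -0.08, 0.015, 0.009, 0, 0.013], [0.027, -0.16, 0.03, 0.018, 0, 0.026], [0.04, -0.25, 0.045, 0.027, 0, 0.04], [0.054, -0.33, 0.06, 0.037, 0, 0.053], [0.054, -0.33, 0.06, 0.037, 0, 0.053]]}}

```text
clock: 14.45
tcp_pos: [0.5456, -0.1287, 0.0771]
orientation: [0.029, 2.532, -0.008]
contact_force: [-0.7, -0.3, -1.7]
grip_width: 0.0625
gripper_force: 88.4
```

{"api": "apply_moves", "payload": {"rows": [[0.01, -0.08, 0.01, 0, 0, 0], [0.02, -0.16, 0.02, 0, 0, 0], [0.035, -0.24, 0.03, 0, 0, 0], [0.04, -0.32, 0.03, 0, 0, 0], [0.04, -0.32, 0.03, 0, 0, 0]]}}

```text
clock: 15.08
tcp_pos: [0.5401, -0.2097, 0.0656]
orientation: [0.029, 2.531, -0.01]
contact_force: [-0.9, 0.0, -1.1]
grip_width: 0.0626
gripper_force: 88.4
```

```bash
cat > meas.py <<'E'
from nxt import *
def orange(f):
    h=cv2.cvtColor(f["pixels"],cv2.COLOR_RGB2HSV);m=cv2.inRange(h,(8,150,90),(20,255,255))
    n,l,st,_=cv2.connectedComponentsWithStats(m);i=1+np.argmax(st[1:,4]);return (l==i).astype(np.uint8),st[i]
def grey(f,box):
    x0,y0,x1,y1=box;return f["pixels"][y0:y1,x0:x1].astype(int)
E
python3 - <<'E'
from meas import *
nxt([("out","r",np.array([-.13,0,.080]),35),("dn","r",np.array([-.115,0,.064]),35)])
f=r.grab_frame("top");m,st=orange(f);print(st)
zt=r.get_obs()["tcp_pos"][2]-.0387+.066  # top of the case
print("ztop",zt)
c=max(cv2.findContours(m,cv2.RETR_EXTERNAL,cv2.CHAIN_APPROX_NONE)[0],key=cv2.contourArea)[:,0]
W=np.array([atz(f,p,zt)[:2] for p in c]);rect=cv2.minAreaRect((W*1e3).astype(np.float32));print("rect",rect);print(cv2.boxPoints(rect))
# left/right edge per row, world y at each row; tongue edges likewise
for y in range(st[1]+3,st[1]+st[3]-2,4):
    xs=np.where(m[y])[0];a,b=atz(f,(xs.min()-.5,y),zt),atz(f,(xs.max()+.5,y),zt);print(y,xs.min(),xs.max(),a[:2],b[:2],"mid",(a+b)[:2]/2)
np.save("top.npy",f["pixels"])
cv2.imwrite("pics/c8.png",cv2.resize(f["pixels"][130:250,350:450,::-1],(600,720))[:600])
E
```

```text
t 15.075 q [ 1.161  0.642 -0.945  2.28   2.103  0.294 -0.02 ] F [-0.895  0.014 -1.071] w 62.6 gf 88.42870831489563
d pad [-194.204 -360.985   87.706] lean 34.95228511622812 yaw -11.019509161540244 roll -0.033278310350490864
r pad [-134.374   -2.926   87.706] lean 34.95228511622812 yaw -0.21950916154024425 roll -0.033278310350490864
out row [ 0.003  0.012  0.035 -0.002 -0.001 -0.002] m 0.15 err 0.0 q [ 1.153  0.671 -0.95   2.275  2.119  0.317 -0.025]
dn row [-0.012  0.     0.087  0.     0.     0.   ] m 0.19 err 0.0 q [ 1.126  0.727 -0.942  2.249  2.14   0.355 -0.027]
[ 389  198   27   44 1085]
ztop 0.09305062635956744
rect ((570.7166748046875, -211.69503784179688), (65.17316436767578, 110.14362335205078), 88.71149444580078)
[[ 514.926 -243.035]
 [ 625.042 -245.512]
 [ 626.507 -180.355]
 [ 516.392 -177.878]]
201 390 415 [ 0.618 -0.179] [ 0.62  -0.246] mid [ 0.619 -0.212]
205 390 415 [ 0.608 -0.179] [ 0.609 -0.246] mid [ 0.609 -0.212]
209 390 415 [ 0.598 -0.179] [ 0.599 -0.246] mid [ 0.598 -0.212]
213 390 415 [ 0.587 -0.18 ] [ 0.589 -0.245] mid [ 0.588 -0.213]
217 390 415 [ 0.577 -0.18 ] [ 0.578 -0.245] mid [ 0.578 -0.213]
221 390 415 [ 0.567 -0.18 ] [ 0.568 -0.245] mid [ 0.567 -0.213]
225 390 414 [ 0.556 -0.18 ] [ 0.558 -0.243] mid [ 0.557 -0.211]
229 390 414 [ 0.546 -0.18 ] [ 0.548 -0.243] mid [ 0.547 -0.211]
233 390 414 [ 0.536 -0.18 ] [ 0.537 -0.243] mid [ 0.537 -0.211]
237 391 414 [ 0.526 -0.182] [ 0.527 -0.243] mid [ 0.526 -0.213]
```

Run:
```python
from meas import *
f=r.grab_frame("scene");m,st=orange(f);print(st)
zt=r.get_obs()["tcp_pos"][2]-.0387+.066
c=max(cv2.findContours(m,cv2.RETR_EXTERNAL,cv2.CHAIN_APPROX_NONE)[0],key=cv2.contourArea)
print([ (tuple(p[0]),atz(f,p[0],zt)[:2].round(3)) for p in cv2.approxPolyDP(c,2.5,True)])
# expected projections of the case corners (centre .5707,-.2107, yaw -1.3)
Rz=R.from_euler("z",-1.3,degrees=True)
for dx in(-.055,.055):
  for dy in(-.032,.032):
    for z in (zt,zt-.016): print(dx,dy,round(z,3),proj(f,Rz.apply([dx,dy,0])+[.5707,-.2107,z]).round(1))
o=cv2.resize(f["pixels"][180:300,140:270,::-1],(780,600)[:2] and (650,600),interpolation=cv2.INTER_CUBIC);cv2.imwrite("pics/c9.png",o)
```

```text
[212 202  48  34 846]
[((np.int32(259), np.int32(209)), array([ 0.52 , -0.189])), ((np.int32(245), np.int32(202)), array([ 0.523, -0.238])), ((np.int32(212), np.int32(220)), array([ 0.627, -0.235])), ((np.int32(228), np.int32(235)), array([ 0.639, -0.16 ])), ((np.int32(254), np.int32(221)), array([ 0.561, -0.159]))]
-0.055 -0.032 0.093 [246.5 200.1]
-0.055 -0.032 0.077 [247.  205.4]
-0.055 0.032 0.093 [263.1 210.3]
-0.055 0.032 0.077 [263.5 215.7]
0.055 -0.032 0.093 [210.5 218.1]
0.055 -0.032 0.077 [211.3 223.5]
0.055 0.032 0.093 [226.9 229.2]
0.055 0.032 0.077 [227.6 234.7]
```

View pics/c9.png

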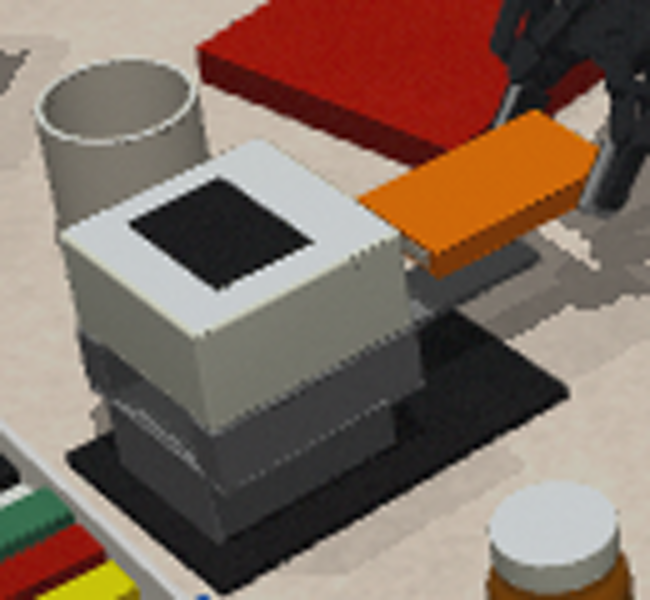

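The picture shows the case held flat in front of the hood, above the tongue, tail corner at px (228,235). I'll check the reader's lateral position by comparing predicted hood and tongue corners with the picture in both cameras.

Run:
```python
from meas import *
s_=r.grab_frame("scene");t=r.grab_frame("top")
V=lambda x,y:(140+x/5-.4,180+y/5-.4)
pts={"front-y":([0,-.055,.135],V(258,140)),"front+y":([0,.055,.135],V(404,236)),"back-y":([.11,-.055,.135],V(62,238)),"back+y":([.11,.055,.135],V(205,335)),"tongue+y":([-.1,.018,.05],V(541,256))}
for y in (-.2115,-.206):
    for n,(p,px) in pts.items():
        P=R.from_euler("z",-1.1,degrees=True).apply(p)+[.659,y,0];print(y,n,"pred",proj(s_,P).round(1),"seen",np.round(px,1))
Q=lambda x,y:(365+x/5-.4,135+y/5-.4)
for y in (-.2115,-.206):
    for n,p,px in (("fy+",[0,.055,.135],Q(90,233)),("fy-",[0,-.055,.135],Q(312,242)),("by+",[.11,.055,.135],Q(98,27)),("by-",[.11,-.055,.135],Q(312,33)),("t+",[-.1,.018,.05],Q(137,463)),("t-",[-.1,-.018,.05],Q(205,466))):
        P=R.from_euler("z",-1.1,degrees=True).apply(p)+[.659,y,0];print("top",y,n,proj(t,P).round(1),"seen",np.round(px,1))
```

```text
-0.2115 front-y pred [191.1 205.5] seen [191.2 207.6]
-0.2115 front+y pred [219.7 224.8] seen [220.4 226.8]
-0.2115 back-y pred [149.7 225.1] seen [152.  227.2]
-0.2115 back+y pred [177.8 246.5] seen [180.6 246.6]
-0.2115 tongue+y pred [247.2 229.8] seen [247.8 230.8]
-0.206 front-y pred [192.5 206.4] seen [191.2 207.6]
-0.206 front+y pred [221.3 225.8] seen [220.4 226.8]
-0.206 back-y pred [151.1 226.1] seen [152.  227.2]
-0.206 back+y pred [179.3 247.6] seen [180.6 246.6]
-0.206 tongue+y pred [248.7 230.7] seen [247.8 230.8]
top -0.2115 fy+ [382.7 180.8] seen [382.6 181.2]
top -0.2115 fy- [427.3 182.5] seen [427. 183.]
top -0.2115 by+ [383.8 138. ] seen [384.2 140. ]
top -0.2115 by- [427.9 139.6] seen [427.  141.2]
top -0.2115 t+ [391.7 226.6] seen [392.  227.2]
top -0.2115 t- [405.5 227.1] seen [405.6 227.8]
top -0.206 fy+ [380.5 180.7] seen [382.6 181.2]
top -0.206 fy- [425.1 182.5] seen [427. 183.]
top -0.206 by+ [381.6 137.9] seen [384.2 140. ]
top -0.206 by- [425.7 139.6] seen [427.  141.2]
top -0.206 t+ [389.7 226.5] seen [392.  227.2]
top -0.206 t- [403.4 227.1] seen [405.6 227.8]
```

```bash
sed -i 's/"r":(np.array(\[.659,-.209,0\]),-1.1)/"r":(np.array([.657,-.2110,0]),-1.1)/' plan.py
cat > a.py <<'E'
from nxt import *
nxt([("dn","r",np.array([-.115,0,.064]),35),("in1","r",np.array([-.089,0,.063]),35)])
E
python3 a.py
```

```text
t 15.275 q [ 1.158  0.642 -0.948  2.282  2.103  0.294 -0.021] F [ 0.469  0.391 -1.346] w 62.8 gf 88.43225955963135
d pad [-193.208 -357.285   88.063] lean 34.96764865443743 yaw -10.754240839445632 roll 0.0509488408657923
r pad [-132.128    2.933   88.063] lean 34.96764865443743 yaw 0.04575916055436746 roll 0.0509488408657923
dn row [-0.001 -0.012  0.118  0.001 -0.     0.   ] m 0.18 err 0.0 q [ 1.133  0.726 -0.942  2.25   2.143  0.352 -0.025]
in1 row [-0.083  0.     0.063  0.     0.     0.   ] m 0.17 err 0.0 q [ 1.073  0.731 -0.903  2.201  2.1    0.338  0.   ]
```

{"api": "apply_moves", "payload": {"rows": [[0, -0.008, 0.05, 0, 0, 0], [0, -0.008, 0.05, 0, 0, 0], [0, -0.008, 0.05, 0, 0, 0]]}}

```text
clock: 15.65
tcp_pos: [0.5477, -0.2083, 0.0553]
orientation: [0.024, 2.531, -0.006]
contact_force: [0.4, -0.8, -0.5]
grip_width: 0.0627
gripper_force: 88.4
```

```bash
cat > b.py <<'E'
from meas import *
def top():
    f=r.grab_frame("top");m,st=orange(f);zt=r.get_obs()["tcp_pos"][2]-.0387+.066
    c=max(cv2.findContours(m,cv2.RETR_EXTERNAL,cv2.CHAIN_APPROX_NONE)[0],key=cv2.contourArea)[:,0]
    W=np.array([atz(f,p,zt)[:2] for p in c]);(cx,cy),wh,a=cv2.minAreaRect((W*1e3).astype(np.float32))
    yaw=(a+45)%90-45; d=R.from_euler("z",1.1,degrees=True).apply([cx/1e3-.657,cy/1e3+.2115,0])*1e3
    print("case top cam: centre",cx,cy,"size",wh,"yaw",yaw,"| reader frame (top-cam axis)",d[:2])
if __name__=="__main__": top()
E
python3 a.py; python3 b.py
```

```text
t 15.65 q [ 1.149  0.679 -0.945  2.268  2.121  0.318 -0.021] F [ 0.425 -0.757 -0.527] w 62.7 gf 88.4317946434021
d pad [-186.495 -360.975   77.478] lean 34.950824135440286 yaw -10.815832446984588 roll 0.07274205108197998
r pad [-124.842    0.567   77.478] lean 34.950824135440286 yaw -0.015832446984588522 roll 0.07274205108197998
dn row [-0.001 -0.003  0.067  0.001 -0.001 -0.   ] m 0.18 err 0.0 q [ 1.133  0.726 -0.942  2.25   2.143  0.352 -0.025]
in1 row [-0.083  0.     0.063  0.     0.     0.   ] m 0.17 err 0.0 q [ 1.073  0.731 -0.903  2.201  2.1    0.338  0.001]
case top cam: centre 578.3435668945312 -209.72610473632812 size (65.67739868164062, 110.24739837646484) yaw -1.8069534301757812 | reader frame (top-cam axis) [-78.676   0.264]
```

{"api": "apply_moves", "payload": {"rows": [[0, -0.002, 0.03, 0, 0, 0], [0, -0.002, 0.065, 0, 0, 0], [0, -0.002, 0.065, 0, 0, 0], [0, -0.002, 0.065, 0, 0, 0]]}}

```text
clock: 16.2
tcp_pos: [0.5568, -0.2093, 0.0421]
orientation: [0.025, 2.531, -0.006]
contact_force: [-0.8, -0.8, -1.5]
grip_width: 0.0625
gripper_force: 88.4
```

```bash
python3 a.py; python3 b.py
```

```text
t 16.2 q [ 1.135  0.725 -0.942  2.252  2.143  0.35  -0.024] F [-0.756 -0.84  -1.468] w 62.5 gf 88.43154788017273
d pad [-177.603 -363.507   64.269] lean 34.95332919455653 yaw -10.830216822830792 roll 0.05385694273354546
r pad [-115.633   -0.254   64.269] lean 34.95332919455653 yaw -0.030216822830793078 roll 0.05385694273354546
dn row [-0.002  0.001  0.002  0.001 -0.001 -0.   ] m 0.18 err 0.0 q [ 1.133  0.726 -0.942  2.25   2.143  0.352 -0.025]
in1 row [-0.083  0.     0.063  0.     0.     0.   ] m 0.17 err 0.0 q [ 1.073  0.732 -0.903  2.201  2.1    0.338  0.001]
case top cam: centre 587.3043212890625 -211.14874267578125 size (64.91968536376953, 110.1497573852539) yaw -0.09365081787109375 | reader frame (top-cam axis) [-69.69   -0.987]
```

{"api": "apply_moves", "payload": {"rows": [[-0.025, -0.001, 0.018, 0, 0, 0], [-0.05, -0.001, 0.036, 0, 0, 0], [-0.074, -0.002, 0.054, 0, 0, 0], [-0.097, -0.002, 0.072, 0, 0, 0], [-0.097, -0.002, 0.072, 0, 0, 0]]}}

```text
clock: 16.88
tcp_pos: [0.5879, -0.2104, 0.0417]
orientation: [0.024, 2.531, -0.007]
contact_force: [0.9, -0.4, -1.0]
grip_width: 0.0626
gripper_force: 88.4
```

```bash
python3 a.py
```

```text
t 16.875 q [ 1.064  0.729 -0.895  2.193  2.091  0.332  0.007] F [ 0.909 -0.38  -1.022] w 62.6 gf 88.43224883079529
d pad [-147.201 -369.802   63.825] lean 35.00338707631005 yaw -10.778627044819622 roll 0.011641661955232616
r pad [-84.59   -0.741  63.825] lean 35.00338707631005 yaw 0.021372955180376962 roll 0.011641661955232616
dn row [ 0.099  0.003 -0.07   0.     0.     0.   ] m 0.18 err 0.0 q [ 1.133  0.726 -0.942  2.25   2.143  0.352 -0.025]
in1 row [-0.083  0.     0.063  0.     0.     0.   ] m 0.17 err 0.0 q [ 1.073  0.731 -0.903  2.201  2.1    0.338  0.   ]
```

{"api": "apply_moves", "payload": {"rows": [[0.003, 0.002, 0.005, 0, 0, 0], [0.007, 0.003, 0.01, 0, 0, 0], [0.007, 0.003, 0.01, 0, 0, 0]]}}

```text
clock: 17.25
tcp_pos: [0.587, -0.2099, 0.039]
orientation: [0.024, 2.53, -0.008]
contact_force: [-5.8, 0.9, 8.8]
grip_width: 0.0629
gripper_force: 89.7
```

{"api": "apply_moves", "payload": {"rows": [[-0.005, 0, 0.003, 0, 0, 0], [-0.01, 0, 0.007, 0, 0, 0], [-0.01, 0, 0.007, 0, 0, 0]]}}

```text
clock: 17.62
tcp_pos: [0.5902, -0.2099, 0.039]
orientation: [0.024, 2.53, -0.008]
contact_force: [-3.5, 0.2, 5.5]
grip_width: 0.0625
gripper_force: 89.3
```

{"api": "apply_moves", "payload": {"rows": [[-0.01, 0, 0.007, 0, 0, 0], [-0.016, 0, 0.011, 0, 0, 0], [-0.016, 0, 0.011, 0, 0, 0]]}}

```text
clock: 18.0
tcp_pos: [0.5952, -0.21, 0.0391]
orientation: [0.024, 2.53, -0.008]
contact_force: [-1.6, 0.3, 5.7]
grip_width: 0.0622
gripper_force: 89.2
```

```bash
python3 a.py
```

```text
t 18.0 q [ 1.05   0.739 -0.888  2.179  2.086  0.336  0.011] F [-1.62   0.293  5.693] w 62.2 gf 89.1858959197998
d pad [-139.903 -370.591   61.201] lean 35.024968875312396 yaw -10.765467365854212 roll -0.01311942129588156
r pad [-77.273  -0.149  61.201] lean 35.024968875312396 yaw 0.034532634145787444 roll -0.01311942129588156
dn row [ 0.117  0.001 -0.096  0.     0.     0.   ] m 0.18 err 0.0 q [ 1.133  0.726 -0.942  2.25   2.143  0.352 -0.025]
in1 row [-0.083  0.     0.063  0.     0.     0.   ] m 0.17 err 0.0 q [ 1.073  0.731 -0.903  2.201  2.1    0.338  0.   ]
```

{"api": "apply_moves", "payload": {"rows": [[-0.01, 0, 0.001, 0, 0, 0], [-0.016, 0, 0.005, 0, 0, 0], [-0.016, 0, 0.005, 0, 0, 0]]}}

```text
clock: 18.38
tcp_pos: [0.599, -0.2101, 0.0396]
orientation: [0.025, 2.531, -0.007]
contact_force: [0.3, -0.1, -0.6]
grip_width: 0.0627
gripper_force: 88.7
```

{"api": "apply_moves", "payload": {"rows": [[-0.008, 0, 0.0055, 0, 0, 0], [-0.013, 0, 0.009, 0, 0, 0], [-0.013, 0, 0.009, 0, 0, 0]]}}

```text
clock: 18.75
tcp_pos: [0.6029, -0.2101, 0.0396]
orientation: [0.024, 2.531, -0.007]
contact_force: [0.2, -0.9, -1.2]
grip_width: 0.0629
gripper_force: 88.7
```

{"api": "apply_moves", "payload": {"rows": [[-0.008, 0, 0.0055, 0, 0, 0], [-0.013, 0, 0.009, 0, 0, 0], [-0.013, 0, 0.009, 0, 0, 0]]}}

```text
clock: 19.12
tcp_pos: [0.6071, -0.2102, 0.0398]
orientation: [0.024, 2.531, -0.007]
contact_force: [-0.3, 0.6, -2.0]
grip_width: 0.0626
gripper_force: 88.7
```

{"api": "apply_moves", "payload": {"rows": [[-0.008, 0, 0.0055, 0, 0, 0], [-0.013, 0, 0.009, 0, 0, 0], [-0.013, 0, 0.009, 0, 0, 0]]}}

```text
clock: 19.5
tcp_pos: [0.6093, -0.2102, 0.0391]
orientation: [0.024, 2.533, -0.007]
contact_force: [-8.5, 0.4, 4.5]
grip_width: 0.0625
gripper_force: 89.7
```

{"api": "apply_moves", "payload": {"rows": [[-0.006, 0, 0.003, 0, 0, 0], [-0.013, 0, 0.006, 0, 0, 0], [-0.013, 0, 0.006, 0, 0, 0]]}}

```text
clock: 19.88
tcp_pos: [0.6094, -0.2102, 0.039]
orientation: [0.024, 2.537, -0.009]
contact_force: [-32.8, -0.3, 24.4]
grip_width: 0.0625
gripper_force: 93.2
```

```bash
python3 a.py;python3 b.py
```

```text
t 19.875 q [ 1.004  0.732 -0.85   2.148  2.039  0.316  0.038] F [-32.785  -0.338  24.435] w 62.5 gf 93.24358463287354
d pad [-125.795 -373.237   61.186] lean 34.63767717594809 yaw -10.790829304215325 roll -0.037423282053449
r pad [-62.92   -0.104  61.186] lean 34.63767717594809 yaw 0.009170695784673777 roll -0.037423282053449
dn row [ 0.164  0.    -0.128 -0.    -0.004  0.   ] m 0.18 err 0.0 q [ 1.133  0.726 -0.942  2.25   2.143  0.352 -0.025]
in1 row [-0.083  0.     0.063  0.     0.     0.   ] m 0.17 err 0.0 q [ 1.073  0.731 -0.903  2.201  2.1    0.338  0.   ]
case top cam: centre 623.4959716796875 -211.67953491210938 size (65.2551498413086, 77.21480560302734) yaw -0.09362030029296875 | reader frame (top-cam axis) [-33.494  -0.823]
```

Hard stop felt: about 33 N with no further travel. I'll ease off the push, then release.

{"api": "apply_moves", "payload": {"rows": [[0.006, 0, -0.005, 0, 0, 0], [0.012, 0, -0.01, 0, 0, 0], [0.012, 0, -0.01, 0, 0, 0]]}}

```text
clock: 20.3
tcp_pos: [0.6093, -0.2103, 0.04]
orientation: [0.025, 2.533, -0.007]
contact_force: [-6.3, -0.5, -0.1]
grip_width: 0.0628
gripper_force: 88.8
```

{"api": "apply_moves", "payload": {"rows": [[0, 0, 0, 0, 0, 0], [0, 0, 0, 0, 0, 0], [0, 0, 0, 0, 0, 0], [0, 0, 0, 0, 0, 0]], "claw": 1}}

```text
clock: 20.8
tcp_pos: [0.6108, -0.2103, 0.041]
orientation: [0.024, 2.531, -0.007]
contact_force: [0.2, -0.0, 0.1]
grip_width: 0.0853
gripper_force: 0.0
```

```bash
python3 a.py;python3 b.py
```

```text
t 20.8 q [ 1.011  0.734 -0.858  2.148  2.048  0.318  0.033] F [ 0.151 -0.018  0.096] w 85.3 gf 0.0
d pad [-124.598 -373.509   63.081] lean 34.99322500102464 yaw -10.80262924707364 roll 0.017510952388208885
r pad [-61.693  -0.147  63.081] lean 34.99322500102464 yaw -0.0026292470736402063 roll 0.017510952388208885
dn row [ 0.173  0.001 -0.125  0.    -0.    -0.   ] m 0.18 err 0.0 q [ 1.133  0.726 -0.942  2.25   2.143  0.352 -0.025]
in1 row [-0.083  0.     0.063  0.     0.     0.   ] m 0.17 err 0.0 q [ 1.073  0.731 -0.903  2.201  2.1    0.338  0.   ]
case top cam: centre 623.0758056640625 -211.36349487304688 size (65.14781188964844, 77.08779907226562) yaw -0.0936431884765625 | reader frame (top-cam axis) [-33.921  -0.515]
```

{"api": "apply_moves", "payload": {"rows": [[0, 0, -0.05, 0, 0, 0], [0, 0, -0.12, 0, 0, 0], [0, 0, -0.22, 0, 0, 0], [0, 0, -0.32, 0, 0, 0], [0, 0, -0.32, 0, 0, 0]]}}

```text
clock: 21.48
tcp_pos: [0.5642, -0.21, 0.1081]
orientation: [0.024, 2.53, -0.011]
contact_force: [0.4, 0.4, -0.6]
grip_width: 0.0857
gripper_force: 0.0
```

{"api": "apply_moves", "payload": {"rows": [[0, 0, 0, 0, 0, 0], [0, 0, 0, 0, 0, 0]]}}

```text
clock: 21.72
tcp_pos: [0.5647, -0.2092, 0.1058]
orientation: [0.024, 2.532, -0.006]
contact_force: [-0.0, -0.1, -0.1]
grip_width: 0.0854
gripper_force: 0.0
```

Run:
```python
from meas import *
nxt([])
f=r.grab_frame("top");m,st=orange(f)
c=max(cv2.findContours(m,cv2.RETR_EXTERNAL,cv2.CHAIN_APPROX_NONE)[0],key=cv2.contourArea)[:,0]
W=np.array([atz(f,p,.066)[:2] for p in c]);(cx,cy),wh,a=cv2.minAreaRect((W*1e3).astype(np.float32))
print(cx,cy,wh,a,"front x (reader)",W[:,0].min()-.657)
f=r.grab_frame("top");g=r.grab_frame("scene")
for t in("jar","bowl","book","spray","mug","brush"): 
    L=r.landmark_of(f,t);M=r.landmark_of(g,t);print(t,[atz(F,d[0]["point"],0)[:2].round(3) for F,d in((f,L),(g,M)) if d])
```

```text
t 21.725 q [ 1.073  0.523 -0.858  2.222  1.777  0.173  0.228] F [-0.043 -0.099 -0.132] w 85.4 gf 0.0
d pad [-169.818 -364.724  127.901] lean 34.94305237233236 yaw -10.834033378984358 roll 0.07247680970202086
r pad [-107.758    0.009  127.901] lean 34.94305237233236 yaw -0.034033378984358986 roll 0.07247680970202086
623.4844360351562 -211.71791076660156 (65.2682113647461, 77.35572814941406) 89.9063949584961 front x (reader) -0.07217042071665924
jar [array([0.72 , 0.004]), array([0.715, 0.011])]
bowl [array([0.508, 0.434]), array([0.496, 0.439])]
book [array([ 0.461, -0.421]), array([ 0.657, -0.214])]
spray [array([0.672, 0.384]), array([0.668, 0.384])]
mug [array([ 0.648, -0.395]), array([ 0.651, -0.403])]
brush [array([0.304, 0.411]), array([0.312, 0.419])]
```

```bash
python3 -c "
from bench import r
print(r.hand_in())"
```

```text
the job is handed in; nothing more can be done
None
```

I drew the orange case out over the lip and slid it under the reader's hood until it met a hard stop (about 33 N, no further travel). I let it go lying straight, within about 1 mm of the bay's middle line, and handed the job in with no verdict returned. When last viewed, the four upper cases were still in the dispenser. The arm touched no bystander, though I could not directly confirm the feeler's travel.

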